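# Scoop stone chips from the offcut tray into the mixing bowl

## Task

First lift the stone batten off the steel tray and lay it flat on the bench beside the tray; next lay the scoop, which stands on its back, down flat on its floor on the bench, let go of it, and take it again by its handle bar. With the scoop, move at least four of the six stone chips from the tray into the rubber bowl, touching the chips only with the scoop and leaving every other chip in the tray, none on the bench or in the scoop. Finally lay the empty scoop flat on the bench again, leave the batten on the bench, and do not disturb the mallet, the stone block or the chisel.

Things in the scene. Friction and masses are not known exactly. Their poses are not given: they have to be found in the camera images.
- tray: open dark steel tray fixed to the bench, 112 mm (x) by 260 mm (y) outside, 40 mm high; walls 6 mm and floor 6 mm thick. Origin: centre of its underside; z up, y along its length. Inside, the -y end wall slopes: from its foot 96 mm from the centre up to 124 mm from it near the rim. The six chips lie in its -y half; the +y half is empty
- batten: plain limestone strip 190 (x) by 45 (y) by 20 mm (z), 0.4 kg, lying crosswise on the rims of the tray above the chips. Origin: centre of its underside; x along its length, z up
- scoop: aluminium box scoop, 0.2 kg. Origin: centre of the underside of its 100 by 80 mm floor; x towards the open mouth, z up when it lies flat. Floor 3 mm thick, thinning to the front lip over the last 45 mm; side and back walls 40 mm high, 3 mm thick. At the start it stands on its flat back: mouth (x) upwards, handle (z) facing level, roughly to the room's +y
- scoop_grip (a point): middle of the scoop's handle bar, at x -4, y 0, z +79 mm in the scoop's frame; same axes. The bar runs along x from -50 to +42 mm, is 18 mm wide (y) and 14 mm high (z 72 to 86 mm), free above the floor, and joined to the back wall by a flat strap at x -47 mm
- scoop_lip (a point): middle of the scoop's thin front lip, at x +50, y 0, z 0 mm in the scoop's frame; same axes
- bowl: black rubber mixing bowl fixed to the bench, rim radius 85 mm, 70 mm high, wall 5 mm. Origin: centre of its underside
- bowl_rim (a point): centre of the bowl's mouth, level with its rim, 70 mm above the bench
- chip0: a rounded off-white stone chip, about 16 to 19 mm across, 14 g; origin at its centre. At the start it lies, as one of six alike, on the floor of the steel tray, in the half towards the tray's -y end, and partly under the batten
- chip1: a rounded off-white stone chip, about 16 to 19 mm across, 14 g; origin at its centre. At the start it lies, as one of six alike, on the floor of the steel tray, in the half towards the tray's -y end, and partly under the batten
- chip2: a rounded off-white stone chip, about 16 to 19 mm across, 14 g; origin at its centre. At the start it lies, as one of six alike, on the floor of the steel tray, in the half towards the tray's -y end, and partly under the batten
- chip3: a rounded off-white stone chip, about 16 to 19 mm across, 14 g; origin at its centre. At the start it lies, as one of six alike, on the floor of the steel tray, in the half towards the tray's -y end, and partly under the batten
- chip4: a rounded off-white stone chip, about 16 to 19 mm across, 14 g; origin at its centre. At the start it lies, as one of six alike, on the floor of the steel tray, in the half towards the tray's -y end, and partly under the batten
- chip5: a rounded off-white stone chip, about 16 to 19 mm across, 14 g; origin at its centre. At the start it lies, as one of six alike, on the floor of the steel tray, in the half towards the tray's -y end, and partly under the batten
- mallet: bystander: round wooden carver's mallet standing head down, head radius 40 mm, 205 mm high. Origin: centre of its underside
- block: bystander: small limestone block 80 by 110 by 50 mm. Origin: centre of its underside
- chisel: bystander: chisel lying on the bench, about 220 mm long, 24 mm high. Origin on its underside, at the joint of handle and blade; x towards the tip
Things that resemble listed ones, but are neither listed nor needed, are in the scene too. Of the things like the scoop, leave any that is purple; of the rest the larger one is meant.

How it is judged:
By the outcome, as a careful person would: the job done as asked, in the order asked, and still so for the second after the job is handed in, with the robot touching nothing.
It also fails if it takes over 72 s, if anything falls off the work surface, if the arm or the gripper's body presses on something with over 40 N, if the wrist force passes 120 N, or if a joint passes its speed limit or range.

## Robot

A 6-joint arm with a two-finger parallel gripper is mounted at the origin on the work surface. World frame = base frame: x ahead of the robot, y to its left, z up, the work surface at z = 0. Lengths are in m, angles in rad, forces in N, time in s.
With the tool pointing down it reaches from about 0.325 to 0.925 m from the base axis. Payload 3.1 kg.
Tool frame: the origin (TCP) lies on the centre line of the jaws, within the pads' length; the fingertips stand 8 mm ahead of it and the grasp point (between the pads) lies 11 mm behind it (bot.tcp_to_tips is the distance from the TCP to the fingertips, in m); z points along the fingers, y is the line along which they close (so a half turn about z gives the same grasp; the last joint's range is limited). The gripper opens to 85 mm and grips with 20 to 120 N. Pads are 22 mm wide; open, the fingers measure 114 mm over their backs; the gripper's body (76 mm by 85 mm) begins 54 mm behind the grasp point. The pads swing forward as they close: fully open they stand 13 mm farther back than shut.
Start: joints at [-1.222, 0.217, 1.613, -0, 1.311, -0.112], TCP at [0.278, -0.56, 0.239] pointing down, gripper open.
Joint ranges: [-2.75, 2.75], [-0.78, 2.1], [0.31, 2.55], [-1.13, 4.27], [0.13, 2.63], [-2.58, 2.58]. Speed limits (rad/s): [2.79, 2.79, 3.14, 3.14, 3.14, 3.14].

## Interface

Orientations are given as a rotation vector (axis times angle).
In Python, from station import bot gives the robot as it stands.
- The arm moves only by the tool step_arm, never from a script. Its argument "commands" is a list of rows, each an object of numbers: "x", "y", "z": the shift along the tool's x, y, z as a fraction of full scale; "ax", "ay", "az": the turn, a rotation vector about the tool's x, y, z as a fraction of full scale; "hand": the opening, from -1 (shut) to 1 (fully open). A call has exactly 8 rows; each row is the pose to reach, as a shift and turn from the pose commanded when the call began, along the tool's axes at that moment; what a row does not reach only later rows make up. Full scale, the value 1, is 0.15 m for a shift and 120 degrees for a turn. A row lasts 1/8 s, in which the tool goes at most 62.5 mm and 10.7 degrees, less where a joint would pass 70% of its speed; a pose out of reach is approached as far as the arm can. A call with a number of a shift or a turn outside -1 to 1 is refused whole. A call with a gripper value outside its range is refused whole. The fingers move at their own pace and stop on an object; "grip_force" is the grip in N (left out, the last holds). Time passes only in rows, so rows that repeat a pose let the fingers close, or fill a call up. It gives the time, the measured TCP pose, the force, the opening and the grip force at its end, in the units of the state.
- bot.get_state(): the state, without advancing time (a new reading comes with each control period).
- bot.get_image(name): name is "scene" or "side" or "wrist"; returns the picture (384x512x3 uint8, red, green, blue); there is no depth.
- bot.get_calibration(name): a dict with "camera_matrix" (3x3 intrinsics, pixels), "R" (3x3) and "t" (3): a world point X has camera coordinates R X + t; the wrist camera has in their place "tool_from_camera" (4x4, takes a point from camera to tool coordinates, whose origin is the TCP and whose axes are the flange's). Camera axes: x right, y down, z forward; pixel columns grow to the right and rows downward; lengths in m; the calibration is good to about 2 mm. A picture is of the moment at which its call begins: read the wrist's pose just before it. get_calibration takes no time and is no camera call.
- bot.job_done(): hands the job in; it is judged then, once.
Trained networks look in the newest picture that a camera, given by its name, has taken for a name from the list of things; names that differ only in an ending like _2 or _b are one class to them, and where a whole thing is asked for, a point or a joint stands for the part that bears it (a point fixed in the world has none). Each returns a list of dicts, best first, with "score" (0 to 1); they miss things now and then, are a little off and sometimes report something else, mostly with a low value. They report only what shows in the picture. A call takes as long as a camera call. They do not tell look-alikes from the thing itself.
- bot.boxes_of(camera, target): "extent" ([centre column, centre row, width, height] as shares, 0 to 1, of the picture: columns of its width, rows of its height, round what is visible of it).
- bot.spot_point(camera, target): "point" ([row, column] as shares, 0 to 1, of the picture: columns of its width, rows of its height: a listed point, or the origin of a listed thing).
The state is a dict: "t": time; "joints": joint angles; "qvel": joint speeds; "effort": joint torques, N m; "eef_pos": TCP position; "ee_rot": TCP orientation; "force": force on the tool from outside, world axes, zero at the start; "torque": the same for the moment, N m; "gripper_width": opening from 0.0 (shut) to 1.0 (fully open); "grasp_force": force on a finger pad.
Only numpy, scipy, OpenCV 4.12 (cv2) and the standard library are available. Lean on these libraries where they do the work, as an engineer would, in place of code of your own. Each camera call takes 0.05 s, during which the arm holds its last target. There are 200 camera calls.

## Working session

There is one attempt and no reset: what is moved stays moved. The work goes in short steps, Python scripts to look and compute and a tool call to move; the robot and the scene stay as the last step left them, time stands still between calls to the robot, and variables do not carry over. Pictures are saved under pics/ and viewed, at most 10 in all, crops included, and the job is handed in when it is done.

Besides the shell and the picture viewer there is one more tool, called after "Call:" by a JSON object that holds its "fn" and its "kwargs", one argument or row to a line. step_arm: Moves the arm, as the interface text tells. Shift numbers are shares of 0.15 m and turn numbers shares of 120 degrees, none past 1 either way. Its arguments: {"type":"object","properties":{"commands":{"type":"array"},"grip_force":{"type":"number"}},"required":["commands"]}

```bash
mkdir -p pics; ls
python3 - <<'E'
from station import bot
import cv2, numpy as np
s=bot.get_state(); print(s)
a=[]
for n in ("scene","side"):
    im=bot.get_image(n); cv2.imwrite(f"pics/{n}0.png",im[:,:,::-1])
    c=bot.get_calibration(n); print(n,c)
    for t in ("tray","batten","scoop","bowl","chip0","mallet","block","chisel"):
        print(t,[(round(d['score'],2),(np.array(d['extent'])*[512,384,512,384]).round().astype(int).tolist()) for d in bot.boxes_of(n,t)][:6])
print(bot.get_calibration("wrist"))
E
```

```text
pics
{'t': 0.0, 'joints': array([-1.22220111e+00,  2.17773158e-01,  1.61496558e+00, -1.08485141e-05,
        1.31131768e+00, -1.12206345e-01]), 'qvel': array([ 0.00011709, -0.00123191,  0.00042719,  0.00099025,  0.00048099,
        0.00099956]), 'effort': array([-7.13092650e-04, -3.96845984e+01, -3.03853548e+01, -1.41408204e-04,
        9.69402114e-03,  4.30462407e-06]), 'eef_pos': array([ 0.27764814, -0.55902827,  0.23794006]), 'ee_rot': array([-3.05619415e+00, -7.16884226e-01,  4.72337806e-04]), 'force': array([0.41384292, 0.57191523, 0.82727599]), 'torque': array([-0.01944741,  0.01230184,  0.00438015]), 'grasp_force': 0.0, 'gripper_width': 1.0043265279875817}
scene {'camera_matrix': array([[450.49771331,   0.        , 256.25246556],
       [  0.        , 450.49771331, 176.14449694],
       [  0.        ,   0.        ,   1.        ]]), 'R': array([[ 0.4486663 ,  0.89366728, -0.00757255],
       [ 0.68693896, -0.35027357, -0.63672858],
       [-0.57167597,  0.28047678, -0.77105082]]), 't': array([-0.14066791, -0.3552064 ,  1.77024933])}
tray [(0.92, [335, 142, 85, 61]), (0.59, [266
[... 1001 characters left out ...]
 7]), (0.4, [276, 293, 9, 8])]
mallet [(0.88, [181, 177, 27, 66]), (0.74, [312, 164, 33, 13])]
block [(0.68, [174, 224, 34, 32])]
chisel [(0.54, [314, 163, 34, 11])]
{'camera_matrix': array([[316.0738652 ,   0.        , 251.98378072],
       [  0.        , 316.0738652 , 192.14897674],
       [  0.        ,   0.        ,   1.        ]]), 'tool_from_camera': array([[-6.54786109e-04, -9.58269046e-01, -2.85867113e-01,
         7.31273571e-02],
       [ 9.99999422e-01, -8.71310191e-04,  6.30236386e-04,
        -4.68233959e-04],
       [-8.53014949e-04, -2.85866535e-01,  9.58269063e-01,
        -1.35028930e-01],
       [ 0.00000000e+00,  0.00000000e+00,  0.00000000e+00,
         1.00000000e+00]])}
```

Run:
```python
import cv2,numpy as np
a=cv2.imread("pics/scene0.png")[80:290,90:400]; b=cv2.imread("pics/side0.png")[130:384,140:390]
cv2.imwrite("pics/a.png",cv2.resize(a,None,fx=2.5,fy=2.5,interpolation=cv2.INTER_CUBIC))
cv2.imwrite("pics/b.png",cv2.resize(b,None,fx=2.3,fy=2.3,interpolation=cv2.INTER_CUBIC))
```

```text
(no output)
```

View pics/a.png

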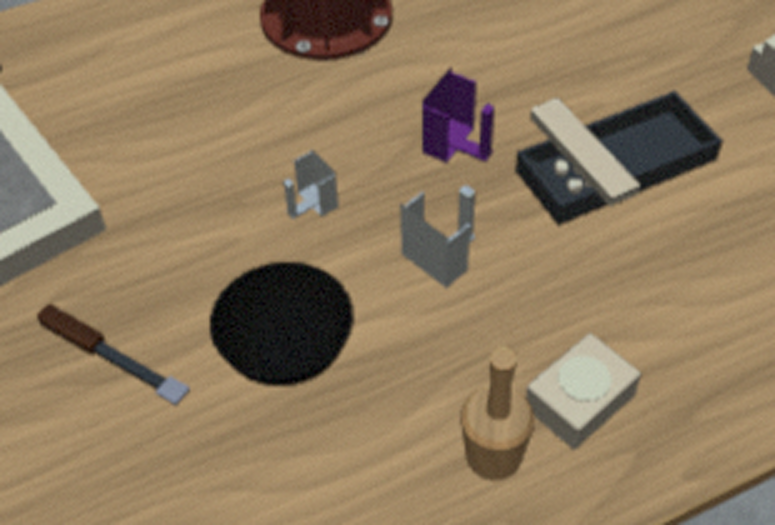

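View pics/b.png

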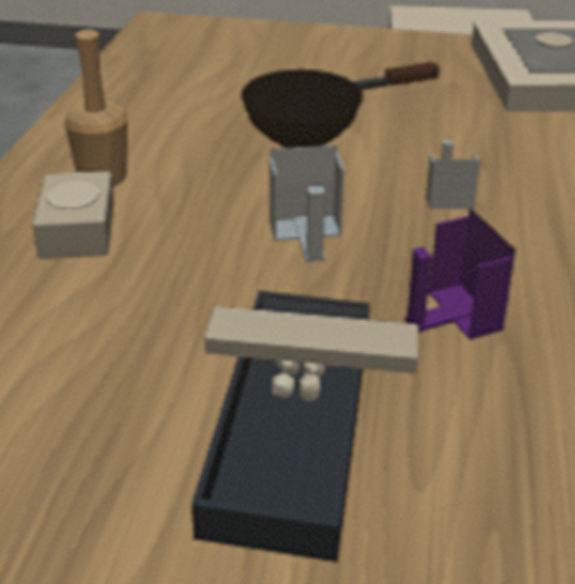

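Scoop-like candidates in the scene view are purple (272,126), small grey (215,155) and larger grey (263,174). I choose the larger grey one at (263,174), whose handle faces the tray (+y). The batten is at (325,139) on the tray at (335,142), the bowl at (203,209). The other light slabs (edge frames at far left and far right) are not needed.

```bash
cat > h.py <<'E'
from station import bot
import numpy as np, cv2
from scipy.spatial.transform import Rotation as Rt
def P(n):
    c=bot.get_calibration(n); K=c['camera_matrix']
    if n=='wrist':
        s=bot.get_state(); T=np.eye(4); T[:3,:3]=Rt.from_rotvec(s['ee_rot']).as_matrix(); T[:3,3]=s['eef_pos']
        M=np.linalg.inv(T@c['tool_from_camera']); return K@M[:3]
    return K@np.c_[c['R'],c['t']]
def proj(Pm,X):
    X=np.atleast_2d(X); p=np.c_[X,np.ones(len(X))]@Pm.T; return p[:,:2]/p[:,2:]
def onz(Pm,uv,z):  # pixel -> world at height z
    uv=np.atleast_2d(uv); H=np.c_[Pm[:,:2],Pm[:,2]*z+Pm[:,3]]
    q=np.c_[uv,np.ones(len(uv))]@np.linalg.inv(H).T; return q[:,:2]/q[:,2:]
def tri(Ps,uvs):
    A=np.vstack([[u*p[2]-p[0],v*p[2]-p[1]] for p,(u,v) in zip(Ps,uvs)])
    x=np.linalg.svd(A)[2][-1]; return x[:3]/x[3]
def spots(n,t): return [(round(d['score'],2),np.array(d['point'])[::-1]*[512,384]) for d in bot.spot_point(n,t)]
E
python3 - <<'E'
from h import *
np.set_printoptions(precision=3,suppress=True)
Pm={n:P(n) for n in("scene","side")}
for n in Pm: bot.get_image(n)
for t,z in (("tray",0),("batten",.04),("scoop",.05),("scoop_grip",.046),("scoop_lip",.1),("bowl",0),("bowl_rim",.07),("mallet",0),("block",0),("chisel",0)):
    for n in Pm: print(t,n,[(s,p.round(),onz(Pm[n],p,z)[0]) for s,p in spots(n,t)[:3]])
E
```

```text
tray scene [(0.72, array([333., 143.]), array([0.464, 0.225])), (0.58, array([261., 178.]), array([ 0.488, -0.071]))]
tray side [(0.61, array([268., 316.]), array([0.474, 0.233]))]
batten scene [(0.77, array([319., 141.]), array([0.462, 0.161]))]
batten side [(0.76, array([273., 284.]), array([0.472, 0.182]))]
scoop scene [(0.88, array([260., 179.]), array([ 0.527, -0.093])), (0.68, array([223., 150.]), array([ 0.362, -0.148])), (0.62, array([263., 122.]), array([0.307, 0.03 ]))]
scoop side [(0.91, array([270., 214.]), array([ 0.522, -0.075])), (0.69, array([339., 209.]), array([ 0.341, -0.138])), (0.68, array([353., 247.]), array([0.307, 0.034]))]
scoop_grip scene [(0.92, array([284., 129.]), array([0.366, 0.082])), (0.71, array([207., 159.]), array([ 0.37 , -0.208])), (0.66, array([277., 166.]), array([ 0.503, -0.019]))]
scoop_grip side [(0.86, array([333., 199.]), array([ 0.358, -0.193])), (0.7, array([275., 227.]), array([ 0.499, -0.022])), (0.55, array([320., 253.]), array([0.381, 0.064]))]
scoop_lip scene [(0.7, array([257., 171.]), array([ 0.532, -0.107])), (0.65, array([217.,
[... 290 characters left out ...]
.82, array([270., 189.]), array([ 0.559, -0.308]))]
bowl_rim scene [(0.69, array([201., 210.]), array([ 0.567, -0.307]))]
bowl_rim side [(0.69, array([271., 173.]), array([ 0.552, -0.282]))]
mallet scene [(0.79, array([287., 265.]), array([ 0.803, -0.15 ]))]
mallet side [(0.74, array([183., 208.]), array([ 0.795, -0.139]))]
block scene [(0.61, array([321., 241.]), array([ 0.781, -0.021]))]
block side [(0.57, array([171., 233.]), array([ 0.779, -0.009]))]
chisel scene [(0.9, array([130., 221.]), array([ 0.461, -0.501])), (0.54, array([289., 262.]), array([ 0.799, -0.14 ])), (0.31, array([320., 242.]), array([ 0.783, -0.027]))]
chisel side [(0.58, array([304., 168.]), array([ 0.462, -0.486]))]
```

Run:
```python
import cv2
a=cv2.imread("pics/scene0.png")[135:205,185:315]
cv2.imwrite("pics/c.png",cv2.resize(a,None,fx=6,fy=6,interpolation=cv2.INTER_CUBIC))
```

```text
(no output)
```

View pics/c.png

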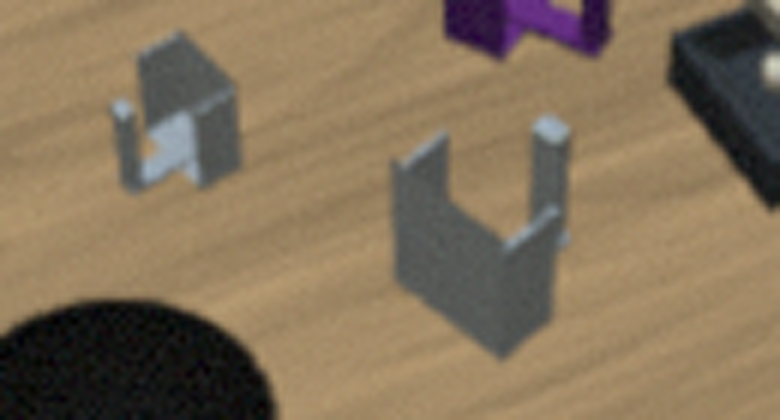

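The crop confirms the choice: larger grey scoop standing on its back, handle bar top end at about scene (277,157), mouth up. The small look-alike is to its left. Next I move the wrist camera above the tray and scoop.

Call:
{"fn": "step_arm", "kwargs": {
  "commands": [
    {"x":0.1,"y":-0.1,"z":-0.01},
    {"x":0.2,"y":-0.2,"z":-0.02},
    {"x":0.32,"y":-0.32,"z":-0.04},
    {"x":0.44,"y":-0.44,"z":-0.06},
    {"x":0.56,"y":-0.56,"z":-0.07},
    {"x":0.68,"y":-0.68,"z":-0.08},
    {"x":0.8,"y":-0.8,"z":-0.1},
    {"x":0.92,"y":-0.92,"z":-0.12}
  ]
}}

```text
validation failed for argument at $.co...
```

Call:
{"fn": "step_arm", "kwargs": {
  "commands": [
    {"x":0.12,"y":-0.12,"z":-0.01},
    {"x":0.24,"y":-0.24,"z":-0.03},
    {"x":0.36,"y":-0.36,"z":-0.04},
    {"x":0.48,"y":-0.48,"z":-0.06},
    {"x":0.6,"y":-0.6,"z":-0.07},
    {"x":0.72,"y":-0.72,"z":-0.09},
    {"x":0.84,"y":-0.84,"z":-0.1},
    {"x":0.96,"y":-0.96,"z":-0.12}
  ]
}}

```text
validation failed for argument at $.co...
```

Call:
{"fn": "step_arm", "kwargs": {
  "commands": [
    {"x":0.12,"y":-0.12,"z":-0.01,"az":0.03},
    {"x":0.24,"y":-0.24,"z":-0.03,"az":0.06},
    {"x":0.36,"y":-0.36,"z":-0.05,"az":0.09},
    {"x":0.48,"y":-0.48,"z":-0.07,"az":0.12},
    {"x":0.6,"y":-0.6,"z":-0.1,"az":0.15},
    {"x":0.72,"y":-0.72,"z":-0.13,"az":0.18},
    {"x":0.84,"y":-0.84,"z":-0.16,"az":0.2},
    {"x":0.92,"y":-0.92,"z":-0.18,"az":0.22}
  ]
}}

```text
validation failed for argument at $.co...
```

Call:
{"fn": "step_arm", "kwargs": {
  "commands": [
    {"x":0.1,"y":-0.1,"z":-0.01,"ax":0,"ay":0,"az":0,"hand":1},
    {"x":0.2,"y":-0.2,"z":-0.02,"ax":0,"ay":0,"az":0,"hand":1},
    {"x":0.32,"y":-0.32,"z":-0.04,"ax":0,"ay":0,"az":0,"hand":1},
    {"x":0.44,"y":-0.44,"z":-0.06,"ax":0,"ay":0,"az":0,"hand":1},
    {"x":0.56,"y":-0.56,"z":-0.07,"ax":0,"ay":0,"az":0,"hand":1},
    {"x":0.68,"y":-0.68,"z":-0.08,"ax":0,"ay":0,"az":0,"hand":1},
    {"x":0.8,"y":-0.8,"z":-0.1,"ax":0,"ay":0,"az":0,"hand":1},
    {"x":0.92,"y":-0.92,"z":-0.12,"ax":0,"ay":0,"az":0,"hand":1}
  ]
}}

```text
t: 3.0
eef_pos: [0.3407, -0.3732, 0.2575]
ee_rot: [3.058, 0.718, 0.0]
force: [0.4, 0.6, 0.3]
gripper_width: 0.998
grasp_force: 0.0
```

Call:
{"fn": "step_arm", "kwargs": {
  "commands": [
    {"x":0.12,"y":-0.12,"z":-0.01,"ax":0,"ay":0,"az":0,"hand":1},
    {"x":0.25,"y":-0.25,"z":-0.03,"ax":0,"ay":0,"az":0,"hand":1},
    {"x":0.38,"y":-0.38,"z":-0.04,"ax":0,"ay":0,"az":0,"hand":1},
    {"x":0.5,"y":-0.5,"z":-0.06,"ax":0,"ay":0,"az":0,"hand":1},
    {"x":0.62,"y":-0.62,"z":-0.07,"ax":0,"ay":0,"az":0,"hand":1},
    {"x":0.75,"y":-0.75,"z":-0.08,"ax":0,"ay":0,"az":0,"hand":1},
    {"x":0.88,"y":-0.88,"z":-0.1,"ax":0,"ay":0,"az":0,"hand":1},
    {"x":1,"y":-1,"z":-0.12,"ax":0,"ay":0,"az":0,"hand":1}
  ]
}}

```text
t: 4.0
eef_pos: [0.4079, -0.1721, 0.2755]
ee_rot: [3.058, 0.718, 0.0]
force: [1.0, 1.0, -0.7]
gripper_width: 0.999
grasp_force: 0.0
```

Call:
{"fn": "step_arm", "kwargs": {
  "commands": [
    {"x":0.12,"y":-0.12,"z":-0.01,"ax":0,"ay":0,"az":0.03,"hand":1},
    {"x":0.25,"y":-0.25,"z":-0.03,"ax":0,"ay":0,"az":0.06,"hand":1},
    {"x":0.38,"y":-0.38,"z":-0.04,"ax":0,"ay":0,"az":0.09,"hand":1},
    {"x":0.5,"y":-0.5,"z":-0.06,"ax":0,"ay":0,"az":0.12,"hand":1},
    {"x":0.62,"y":-0.62,"z":-0.07,"ax":0,"ay":0,"az":0.15,"hand":1},
    {"x":0.75,"y":-0.75,"z":-0.08,"ax":0,"ay":0,"az":0.18,"hand":1},
    {"x":0.88,"y":-0.88,"z":-0.1,"ax":0,"ay":0,"az":0.2,"hand":1},
    {"x":1,"y":-1,"z":-0.12,"ax":0,"ay":0,"az":0.22,"hand":1}
  ]
}}

```text
t: 5.0
eef_pos: [0.4752, 0.0289, 0.2935]
ee_rot: [-3.142, 0.001, -0.0]
force: [-1.1, 0.2, 0.7]
gripper_width: 0.997
grasp_force: 0.0
```

Run:
```python
from h import *
s=bot.get_state(); print(s['t'],s['eef_pos'],s['ee_rot'],s['joints'].round(4))
np.save("Pw1.npy",P("wrist")); im=bot.get_image("wrist"); cv2.imwrite("pics/w1.png",im[:,:,::-1])
cv2.imwrite("pics/w1b.png",cv2.resize(im[:,:,::-1],(800,600),interpolation=cv2.INTER_CUBIC))
```

```text
5.0 [0.47524486 0.02891734 0.29349938] [-3.14157794e+00  1.45983930e-03 -3.39797635e-04] [-0.0868 -0.1518  1.8904  0.      1.4028  1.4849]
```

View pics/w1b.png

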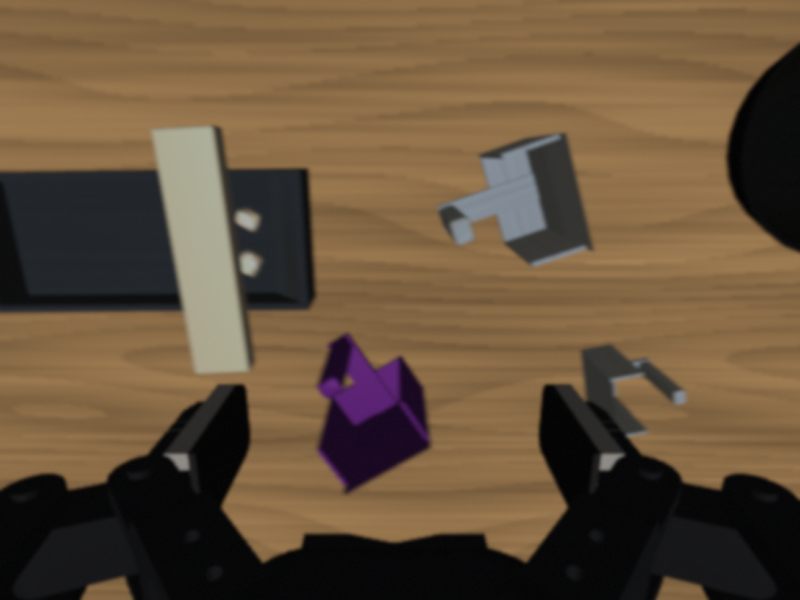

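Run:
```python
from h import *
np.set_printoptions(precision=4,suppress=True)
p=np.load("Pw1.npy")
f=lambda l,z: print(z,onz(p,np.array(l)*512/800,z).tolist() and onz(p,np.array(l)*.64,z))
f([(152,129),(213,126),(247,371),(194,373)],.06)
f([(307,169),(312,297),(0,171)],.04)
f([(248,219),(250,263)],.017)
f([(461,230)],.085); f([(592,248),(566,134),(531,264),(481,155)],.1)
```

```text
0.06 [[0.5648 0.1996]
 [0.5667 0.1564]
 [0.3786 0.1486]
 [0.3769 0.1919]]
0.04 [[0.5367 0.0951]
 [0.4354 0.0962]
 [0.5356 0.3286]]
0.017 [[0.4961 0.1499]
 [0.4589 0.1514]]
0.085 [[ 0.4968 -0.0176]]
0.1 [[ 0.4867 -0.1042]
 [ 0.5596 -0.0796]
 [ 0.4758 -0.064 ]
 [ 0.5469 -0.0266]]
```

The wrist view shows batten corners (152,129)-(249,371), two chips at (248,219) and (250,263), and the grey scoop's bar top at (461,230). The batten measures 188x43 mm at (0.472,0.174) with 2.3° yaw, which matches the given size.

Call:
{"fn": "step_arm", "kwargs": {
  "commands": [
    {"x":0,"y":-0.12,"z":0.1,"ax":0,"ay":0,"az":0,"hand":1},
    {"x":0,"y":-0.28,"z":0.2,"ax":0,"ay":0,"az":-0.01,"hand":1},
    {"x":0,"y":-0.44,"z":0.32,"ax":0,"ay":0,"az":-0.01,"hand":1},
    {"x":-0.01,"y":-0.6,"z":0.44,"ax":0,"ay":0,"az":-0.02,"hand":1},
    {"x":-0.02,"y":-0.76,"z":0.56,"ax":0,"ay":0,"az":-0.02,"hand":1},
    {"x":-0.02,"y":-0.9,"z":0.68,"ax":0,"ay":0,"az":-0.02,"hand":1},
    {"x":-0.02,"y":-0.97,"z":0.8,"ax":0,"ay":0,"az":-0.02,"hand":1},
    {"x":-0.02,"y":-0.97,"z":0.9,"ax":0,"ay":0,"az":-0.02,"hand":1}
  ]
}}

```text
t: 6.05
eef_pos: [0.4721, 0.1731, 0.1573]
ee_rot: [3.14, 0.068, -0.001]
force: [1.3, 0.2, -1.3]
gripper_width: 1.001
grasp_force: 0.0
```

Call:
{"fn": "step_arm", "kwargs": {
  "commands": [
    {"x":0,"y":0,"z":0.18,"ax":0,"ay":0,"az":0,"hand":1},
    {"x":0,"y":0,"z":0.36,"ax":0,"ay":0,"az":0,"hand":1},
    {"x":0,"y":0,"z":0.54,"ax":0,"ay":0,"az":0,"hand":1},
    {"x":0,"y":0,"z":0.68,"ax":0,"ay":0,"az":0,"hand":1},
    {"x":0,"y":0,"z":0.74,"ax":0,"ay":0,"az":0,"hand":1},
    {"x":0,"y":0,"z":0.74,"ax":0,"ay":0,"az":0,"hand":-1},
    {"x":0,"y":0,"z":0.74,"ax":0,"ay":0,"az":0,"hand":-1},
    {"x":0,"y":0,"z":0.74,"ax":0,"ay":0,"az":0,"hand":-1}
  ],
  "grip_force": 60
}}

```text
t: 7.05
eef_pos: [0.474, 0.1729, 0.0488]
ee_rot: [-3.141, -0.066, -0.005]
force: [0.1, -1.8, 3.3]
gripper_width: 0.51
grasp_force: 63.5
```

Call:
{"fn": "step_arm", "kwargs": {
  "commands": [
    {"x":0,"y":0,"z":-0.15,"ax":0,"ay":0,"az":0,"hand":-1},
    {"x":0.04,"y":0,"z":-0.35,"ax":0,"ay":0,"az":0,"hand":-1},
    {"x":0.2,"y":0,"z":-0.4,"ax":0,"ay":0,"az":0,"hand":-1},
    {"x":0.38,"y":0,"z":-0.4,"ax":0,"ay":0,"az":0,"hand":-1},
    {"x":0.56,"y":0,"z":-0.4,"ax":0,"ay":0,"az":0,"hand":-1},
    {"x":0.72,"y":0,"z":-0.4,"ax":0,"ay":0,"az":0,"hand":-1},
    {"x":0.86,"y":0,"z":-0.4,"ax":0,"ay":0,"az":0,"hand":-1},
    {"x":1,"y":0,"z":-0.4,"ax":0,"ay":0,"az":0,"hand":-1}
  ]
}}

```text
t: 8.05
eef_pos: [0.6218, 0.1789, 0.106]
ee_rot: [3.141, 0.066, -0.004]
force: [-0.0, 0.8, -4.7]
gripper_width: 0.513
grasp_force: 62.8
```

Call:
{"fn": "step_arm", "kwargs": {
  "commands": [
    {"x":0.14,"y":0,"z":0,"ax":0,"ay":0,"az":0,"hand":-1},
    {"x":0.25,"y":0,"z":0.1,"ax":0,"ay":0,"az":0,"hand":-1},
    {"x":0.3,"y":0,"z":0.25,"ax":0,"ay":0,"az":0,"hand":-1},
    {"x":0.3,"y":0,"z":0.4,"ax":0,"ay":0,"az":0,"hand":-1},
    {"x":0.3,"y":0,"z":0.52,"ax":0,"ay":0,"az":0,"hand":-1},
    {"x":0.3,"y":0,"z":0.6,"ax":0,"ay":0,"az":0,"hand":-1},
    {"x":0.3,"y":0,"z":0.64,"ax":0,"ay":0,"az":0,"hand":-1},
    {"x":0.3,"y":0,"z":0.65,"ax":0,"ay":0,"az":0,"hand":-1}
  ]
}}

```text
t: 9.05
eef_pos: [0.6674, 0.181, 0.0098]
ee_rot: [-3.141, -0.066, -0.0]
force: [-0.9, -0.9, -4.4]
gripper_width: 0.51
grasp_force: 62.7
```

Call:
{"fn": "step_arm", "kwargs": {
  "commands": [
    {"x":0,"y":0,"z":0.01,"ax":0,"ay":0,"az":0,"hand":-1},
    {"x":0,"y":0,"z":0.012,"ax":0,"ay":0,"az":0,"hand":-1},
    {"x":0,"y":0,"z":0.012,"ax":0,"ay":0,"az":0,"hand":1},
    {"x":0,"y":0,"z":0.01,"ax":0,"ay":0,"az":0,"hand":1},
    {"x":0,"y":0,"z":0,"ax":0,"ay":0,"az":0,"hand":1},
    {"x":0,"y":0,"z":-0.2,"ax":0,"ay":0,"az":0,"hand":1},
    {"x":-0.1,"y":0,"z":-0.5,"ax":0,"ay":0,"az":0,"hand":1},
    {"x":-0.3,"y":0.1,"z":-0.8,"ax":0,"ay":0,"az":0.01,"hand":1}
  ]
}}

```text
t: 10.05
eef_pos: [0.6237, 0.1646, 0.1318]
ee_rot: [-3.141, -0.033, -0.004]
force: [0.6, 0.0, -0.0]
gripper_width: 1.0
grasp_force: 0.0
```

Call:
{"fn": "step_arm", "kwargs": {
  "commands": [
    {"x":-0.15,"y":0.15,"z":-0.15,"ax":0,"ay":0,"az":0.01,"hand":1},
    {"x":-0.3,"y":0.3,"z":-0.3,"ax":0,"ay":0,"az":0.01,"hand":1},
    {"x":-0.45,"y":0.45,"z":-0.45,"ax":0,"ay":0,"az":0.01,"hand":1},
    {"x":-0.6,"y":0.6,"z":-0.6,"ax":0,"ay":0,"az":0.01,"hand":1},
    {"x":-0.75,"y":0.7,"z":-0.75,"ax":0,"ay":0,"az":0.01,"hand":1},
    {"x":-0.9,"y":0.8,"z":-0.9,"ax":0,"ay":0,"az":0.01,"hand":1},
    {"x":-1,"y":0.85,"z":-1,"ax":0,"ay":0,"az":0.01,"hand":1},
    {"x":-1,"y":0.85,"z":-1,"ax":0,"ay":0,"az":0.01,"hand":1}
  ]
}}

```text
t: 11.05
eef_pos: [0.4762, 0.033, 0.282]
ee_rot: [3.141, -0.002, 0.008]
force: [-0.8, 0.2, 0.8]
gripper_width: 0.999
grasp_force: 0.0
```

Run:
```python
from h import *
s=bot.get_state(); print(s['t'],s['eef_pos'],s['ee_rot'],s['joints'].round(4))
np.save("Pw2.npy",P("wrist")); im=bot.get_image("wrist"); cv2.imwrite("pics/w2.png",im[:,:,::-1])
cv2.imwrite("pics/w2b.png",cv2.resize(im[:,:,::-1],(800,600),interpolation=cv2.INTER_CUBIC))
```

```text
11.05 [0.47623447 0.03301226 0.28202259] [ 3.14127111e+00 -1.62023280e-03  7.59258733e-03] [-7.8000e-02 -1.4410e-01  1.9050e+00  1.0000e-04  1.3759e+00  1.4938e+00]
```

View pics/w2b.png

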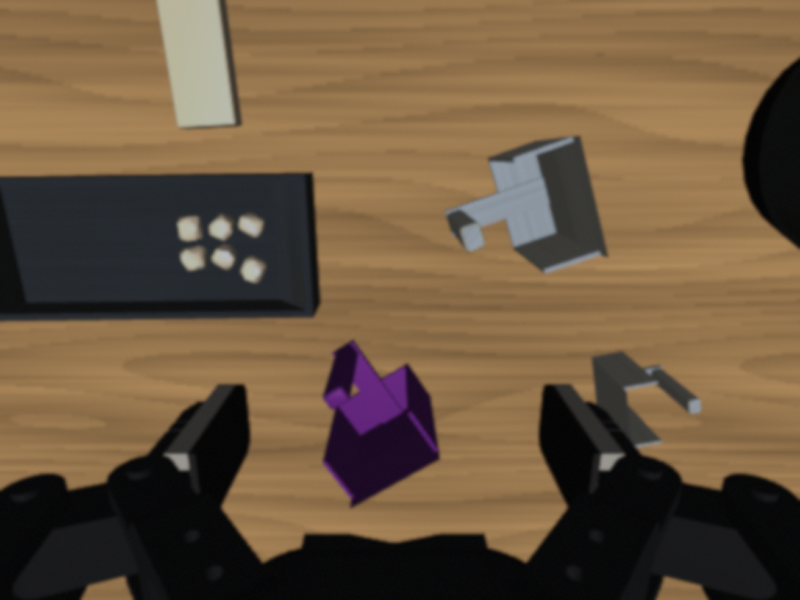

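```bash
cat > fit.py <<'E'
from h import *
from scipy.optimize import minimize
def box(x0,x1,y0,y1,z0,z1): return np.array([[x,y,z] for x in(x0,x1) for y in(y0,y1) for z in(z0,z1)])
SC=[box(-.05,.05,-.04,.04,0,.003),box(-.05,.05,-.04,-.037,0,.04),box(-.05,.05,.037,.04,0,.04),box(-.05,-.047,-.04,.04,0,.04),
    box(-.05,.042,-.009,.009,.072,.086),box(-.05,-.044,-.009,.009,.03,.086)]
TR=[box(-.056,.056,-.13,.13,0,.04)]
def sil(Pm,parts,R,t,ss=4):
    m=np.zeros((384*ss,512*ss),np.uint8)
    for b in parts:
        h=cv2.convexHull(((proj(Pm,b@R.T+t)+.5)*ss-.5).astype(np.float32)); cv2.fillConvexPoly(m,h.round().astype(np.int32),1)
    return cv2.resize(m.astype(np.float32),(512,384),interpolation=cv2.INTER_AREA)
def cost(views,parts,R,t):
    c=0
    for Pm,mask,roi in views:
        s=sil(Pm,parts,R,t)
        a,b,cc,d=roi; c+=np.abs(s-mask)[b:d,a:cc].sum()/mask[b:d,a:cc].sum()
    return c
def sat(f):
    return cv2.cvtColor(cv2.imread(f),cv2.COLOR_BGR2HSV)
E
python3 - <<'E'
from fit import *
np.set_printoptions(precision=4,suppress=True)
pw=np.load("Pw2.npy"); h=sat("pics/w2.png"); S=h[:,:,1].astype(int);V=h[:,:,2].astype(int)
print("wood",h[60,250],"tray",h[170,60],h[145,200],"scoop",h[125,340],h[115,365])
b=cv2.imread("pics/w2.png").astype(int); notwood=((b[:,:,2]-b[:,:,0])<25).astype(np.float32)
cv2.imwrite("pics/mask.png",(notwood*255).astype(np.uint8))
ft=lambda p: cost([(pw,notwood,(0,90,240,225))],TR,Rt.from_euler('z',p[2]).as_matrix(),np.array([p[0],p[1],0]))
r=min((minimize(ft,[x,.225,0],method='Nelder-Mead',options=dict(initial_simplex=np.array([[x,.225,0],[x+.01,.225,0],[x,.235,0],[x,.225,.03]]),xatol=1e-4,fatol=1e-4)) for x in(.47,.48)),key=lambda r:r.fun)
print("tray",r.x,r.fun)
R0=np.array([[0,1,0],[0,0,1],[1,0,0]],float)  # scoop y->X, z->Y, x->Z
fs=lambda p: cost(V3,SC,Rt.from_euler('z',p[2]).as_matrix()@R0,np.array([p[0],p[1],.05]))
def nw(f):
    b=cv2.imread(f).astype(int); return ((b[:,:,2]-b[:,:,0])<25).astype(np.float32)
allv=[(pw,notwood,(270,75,400,185)),(P("scene"),nw("pics/scene0.png"),(245,150,285,200)),(P("side"),nw("pics/side0.png"),(252,190,295,248))]
for V3 in (allv[:1],allv[1:2],allv[2:],allv):
    s0=np.array([.523,-.095,.3]); 
    r=minimize(fs,s0,method='Nelder-Mead',options=dict(initial_simplex=s0+np.array([[0,0,0],[.015,0,0],[0,.015,0],[0,0,-.2]]),xatol=1e-4,fatol=1e-4))
    R=Rt.from_euler('z',r.x[2]).as_matrix()@R0; print("scoop",r.x,r.fun,"grip",R@[-.004,0,.079]+np.r_[r.x[:2],.05])
ch=np.array([(189,228),(220,228),(251,225),(192,258),(222,258),(252,270)])*.64
print(onz(pw,ch,.016))
E
```

```text
wood [ 17 123 154] tray [105  54  47] [15 67 23] scoop [107  31 162] [30 13 57]
tray [0.4788 0.2301 0.0144] 0.02876526489853859
scoop [ 0.5225 -0.093   0.3219] 0.06972420960664749 grip [ 0.4976 -0.018   0.046 ]
scoop [ 0.523  -0.0964  0.3123] 0.14092592895030975 grip [ 0.4987 -0.0212  0.046 ]
scoop [ 0.5216 -0.0991  0.3034] 0.10694847255945206 grip [ 0.498  -0.0237  0.046 ]
scoop [ 0.5216 -0.0948  0.3125] 0.38376182317733765 grip [ 0.4973 -0.0196  0.046 ]
[[0.4924 0.1993]
 [0.4924 0.1742]
 [0.4948 0.1488]
 [0.4677 0.1998]
 [0.4677 0.175 ]
 [0.4575 0.1511]]
```

Six chips are visible, at about (189..252, 225..270) in the tray's -y half, and the batten lies on the bench. The fits give tray (0.479,0.230), yaw 0.8°, and the scoop bar at (0.4975,-0.0195), yaw 18°. I'll turn the tool for a 45° grasp of the bar.

Call:
{"fn": "step_arm", "kwargs": {
  "commands": [
    {"x":0,"y":0,"z":0,"ax":0,"ay":0,"az":-0.08,"hand":1},
    {"x":0,"y":0,"z":0,"ax":0,"ay":0,"az":-0.16,"hand":1},
    {"x":0,"y":0,"z":0,"ax":0,"ay":0,"az":-0.25,"hand":1},
    {"x":0,"y":0,"z":0,"ax":0,"ay":0,"az":-0.34,"hand":1},
    {"x":0,"y":0,"z":0,"ax":0,"ay":0,"az":-0.42,"hand":1},
    {"x":0,"y":0,"z":0,"ax":0,"ay":0,"az":-0.5,"hand":1},
    {"x":0,"y":0,"z":0,"ax":0,"ay":0,"az":-0.58,"hand":1},
    {"x":0,"y":0,"z":0,"ax":0,"ay":0,"az":-0.65,"hand":1}
  ]
}}

```text
t: 12.1
eef_pos: [0.4758, 0.0339, 0.2786]
ee_rot: [-2.435, -1.983, 0.002]
force: [0.2, 0.4, 0.2]
gripper_width: 0.998
grasp_force: 0.0
```

```bash
cat >> h.py <<'E'
def pose():
    s=bot.get_state(); return Rt.from_rotvec(s['ee_rot']),s['eef_pos']
def cmd(Rc,pc,Rg,pg):  # fractions for step_arm
    d=Rc.inv().apply(np.asarray(pg)-pc)/.15; w=(Rc.inv()*Rg).as_rotvec()/np.radians(120)
    return d.round(3),w.round(3)
def toolR(yaw,tilt): # tool x at yaw with tool down, then turned about tool y by tilt (deg)
    return Rt.from_euler('z',yaw,degrees=True)*Rt.from_matrix(np.diag([1.,-1,-1]))*Rt.from_euler('y',tilt,degrees=True)
E
python3 - <<'E'
from h import *
R,p=pose(); print(p,bot.get_state()['t'])
print(cmd(R,p,toolR(108,-45),[.478,.040,.130]))
E
```

```text
[0.47578736 0.03393589 0.27857751] 12.1
(array([0.043, 0.008, 0.991]), array([-0.098, -0.367, -0.234]))
```

Call:
{"fn": "step_arm", "kwargs": {
  "commands": [
    {"x":0.01,"y":0,"z":0.1,"ax":-0.015,"ay":-0.055,"az":-0.035,"hand":1},
    {"x":0.01,"y":0,"z":0.22,"ax":-0.03,"ay":-0.115,"az":-0.073,"hand":1},
    {"x":0.02,"y":0,"z":0.36,"ax":-0.047,"ay":-0.175,"az":-0.112,"hand":1},
    {"x":0.02,"y":0,"z":0.5,"ax":-0.063,"ay":-0.235,"az":-0.15,"hand":1},
    {"x":0.03,"y":0,"z":0.64,"ax":-0.079,"ay":-0.295,"az":-0.188,"hand":1},
    {"x":0.04,"y":0.01,"z":0.78,"ax":-0.095,"ay":-0.355,"az":-0.226,"hand":1},
    {"x":0.04,"y":0.01,"z":0.9,"ax":-0.098,"ay":-0.367,"az":-0.234,"hand":1},
    {"x":0.04,"y":0.01,"z":0.99,"ax":-0.098,"ay":-0.367,"az":-0.234,"hand":1}
  ]
}}

```text
t: 13.1
eef_pos: [0.4773, 0.0397, 0.1287]
ee_rot: [1.438, 1.973, -0.599]
force: [-0.7, -1.3, -0.1]
gripper_width: 1.002
grasp_force: 0.0
```

Run:
```python
from h import *
R,p=pose(); s=bot.get_state(); print(p,s['t'],s['joints'].round(4),R.as_matrix().round(3))
L2,L3=.4327,.5494
def wc(q): r=L2*np.sin(q[1])+L3*np.sin(q[1]+q[2]); return np.array([r*np.cos(q[0]),r*np.sin(q[0]),L2*np.cos(q[1])+L3*np.cos(q[1]+q[2])])
# TCP = wc + h z + Lt toolz, h-Lt=-.0423
z=R.as_matrix()[:,2]; A=np.c_[[0,0,1],z]; b=p-wc(s['joints'])
x,res,*_=np.linalg.lstsq(A,b,rcond=None); print("h,Lt",x,A@x-b)
print(cmd(R,p,toolR(108,-45),[.4999,-.0269,.0422]))
```

```text
[0.47733234 0.03970005 0.12869867] 13.1 [ 0.3782  0.183   2.0799 -0.887   1.1453  0.5646] [[-0.217  0.952  0.215]
 [ 0.672  0.305 -0.674]
 [-0.708 -0.002 -0.706]]
h,Lt [0.19557883 0.20068382] [0.03205331 0.01020808 0.        ]
(array([0.077, 0.009, 0.739]), array([-0.002,  0.   , -0.001]))
```

Call:
{"fn": "step_arm", "kwargs": {
  "commands": [
    {"x":0.02,"y":0,"z":0.15,"ax":0,"ay":0,"az":0,"hand":1},
    {"x":0.05,"y":0.01,"z":0.35,"ax":0,"ay":0,"az":0,"hand":1},
    {"x":0.08,"y":0.01,"z":0.55,"ax":0,"ay":0,"az":0,"hand":1},
    {"x":0.08,"y":0.01,"z":0.7,"ax":0,"ay":0,"az":0,"hand":1},
    {"x":0.08,"y":0.01,"z":0.74,"ax":0,"ay":0,"az":0,"hand":1},
    {"x":0.08,"y":0.01,"z":0.74,"ax":0,"ay":0,"az":0,"hand":-1},
    {"x":0.08,"y":0.01,"z":0.74,"ax":0,"ay":0,"az":0,"hand":-1},
    {"x":0.08,"y":0.01,"z":0.74,"ax":0,"ay":0,"az":0,"hand":-1}
  ],
  "grip_force": 60
}}

```text
t: 14.1
eef_pos: [0.5019, -0.0267, 0.0452]
ee_rot: [1.439, 1.968, -0.594]
force: [-0.4, 0.0, -0.7]
gripper_width: 0.377
grasp_force: 0.0
```

Run:
```python
from h import *
from scipy.optimize import least_squares
R,p=pose(); s=bot.get_state(); print(p,s['t'],s['joints'].round(4),s['gripper_width'],s['force'],s['grasp_force'])
D=[([-1.2222011,.21777316,1.61496558,0,1.31131768,-.11220635],[.27764814,-.55902827,.23794006],[-3.05619415,-.716884226,.00047]),
([-.078,-.1441,1.905,.0001,1.3759,1.4938],[.47623447,.03301226,.28202259],[3.14127,-.00162,.00759]),
([-.0868,-.1518,1.8904,0,1.4028,1.4849],[.47524486,.02891734,.29349938],[-3.14157794,.00146,-.00034]),
([.3782,.183,2.0799,-.887,1.1453,.5646],[.47733,.0397,.1287],[1.438,1.973,-.599]),
(s['joints'],p,s['ee_rot'])]
E=lambda a,t: Rt.from_euler(a,t)
for s4 in(1,-1):
  for s6 in (1,-1):
    er=[]
    for q,pp,w in D:
        Q=E('z',q[0])*E('y',q[1]+q[2])*E('z',s4*q[3])*E('y',q[4])*E('z',s6*q[5])
        er.append(Rt.from_rotvec(w).inv()*Q)
    C=er[0]; print(s4,s6,[round((e*C.inv()).magnitude(),3) for e in er],C.as_rotvec().round(3))
```

```text
[ 0.50187391 -0.02674003  0.04522873] 14.1 [ 0.2276  0.347   2.0985 -1.0483  0.9518  0.6736] 0.3768844798729047 [-0.42052976  0.01760275 -0.69334514] 0.0
1 1 [0.0, 0.0, 0.0, 0.0, 0.0] [-0.     0.    -1.571]
1 -1 [0.0, 3.071, 3.089, 1.354, 1.572] [-0.     0.    -1.346]
-1 1 [0.0, 0.0, 0.0, 1.774, 2.097] [-0.     0.    -1.571]
-1 -1 [0.0, 3.071, 3.089, 1.61, 1.567] [-0.     0.    -1.346]
```

Call:
{"fn": "step_arm", "kwargs": {
  "commands": [
    {"x":0,"y":0,"z":0,"ax":0,"ay":0,"az":0,"hand":-1},
    {"x":0,"y":0,"z":0,"ax":0,"ay":0,"az":0,"hand":-1},
    {"x":0,"y":0,"z":-0.02,"ax":0,"ay":0,"az":0,"hand":-1},
    {"x":-0.04,"y":0,"z":-0.06,"ax":0,"ay":0,"az":0,"hand":-1},
    {"x":-0.1,"y":0,"z":-0.12,"ax":0,"ay":0,"az":0,"hand":-1},
    {"x":-0.16,"y":0,"z":-0.18,"ax":0,"ay":0,"az":0,"hand":-1},
    {"x":-0.22,"y":0,"z":-0.24,"ax":0,"ay":0,"az":0,"hand":-1},
    {"x":-0.28,"y":0,"z":-0.28,"ax":0,"ay":0,"az":0,"hand":-1}
  ],
  "grip_force": 90
}}

```text
t: 15.1
eef_pos: [0.5014, -0.0272, 0.1051]
ee_rot: [1.44, 1.968, -0.595]
force: [-0.7, 0.1, -1.1]
gripper_width: 0.198
grasp_force: 87.7
```

```bash
cat > ik.py <<'E'
from h import *
from scipy.optimize import least_squares
E=lambda a,t: Rt.from_euler(a,t)
C=Rt.from_rotvec([0,0,-np.pi/2])
LO=np.array([-2.75,-.78,.31,-1.13,.13,-2.58]);HI=np.array([2.75,2.1,2.55,4.27,2.63,2.58])
def fk(q,k):
    h,L2,e3,L3,e4,e5,Lt,a1=k
    A=E('z',q[0]);B=A*E('y',q[1]);D=A*E('y',q[1]+q[2]);F=D*E('z',q[3]);G=F*E('y',q[4])
    p=A.apply([a1,0,h])+B.apply([0,0,L2])+D.apply([e3,0,L3])+F.apply([e4,0,0])+G.apply([e5,0,Lt])
    return p,G*E('z',q[5])*C.inv()
DATA=[([-1.2222011,.21777316,1.61496558,0,1.31131768,-.11220635],[.27764814,-.55902827,.23794006]),
([-.078,-.1441,1.905,.0001,1.3759,1.4938],[.47623447,.03301226,.28202259]),
([-.0868,-.1518,1.8904,0,1.4028,1.4849],[.47524486,.02891734,.29349938]),
([.3782,.183,2.0799,-.887,1.1453,.5646],[.47733234,.03970005,.12869867]),
([0.2276,0.347,2.0985,-1.0483,0.9518,0.6736],[.50187391,-.02674003,.04522873])]
def fitk(extra=[]):
    D=DATA+extra
    f=lambda k: np.r_[np.concatenate([fk(q,k)[0]-p for q,p in D])*1000, (np.array(k)-[.3,.43,0,.5,0,0,.25,0])*.5]
    r=least_squares(f,[.3,.43,0,.5,0,0,.25,0]); return r.x, r.fun[:3*len(D)]
def ik(k,Rg,pg,q0):
    def f(q):
        p,R=fk(q,k); return np.r_[(p-pg)*10,(R.inv()*Rg).as_rotvec()]
    r=least_squares(f,np.clip(q0,LO+1e-3,HI-1e-3),bounds=(LO,HI)); return r.x,np.abs(r.fun).max()
E
python3 - <<'E'
from ik import *
np.set_printoptions(precision=4,suppress=True)
R,p=pose(); s=bot.get_state(); print(p,s['t'],s['joints'],s['gripper_width'],s['force'],s['grasp_force'])
k,e=fitk([(s['joints'],p)]); print(k,e)
np.save("k.npy",k)
q=s['joints']
for til in (-45,-20,0,20,45,60,70):
    q,err=ik(k,toolR(108,til),np.array([.51,-.04,.12]),q); print(til,q,err)
E
```

```text
[ 0.5014 -0.0272  0.1051] 15.1 [ 0.2268  0.2157  2.1021 -0.9763  1.0198  0.5431] 0.1978495524599294 [-0.6742  0.124  -1.1382] 87.72573709487915
[ 0.2664  0.4464  0.1446  0.5136 -0.1163  0.0532  0.3016  0.0893] [-65.6853 -24.1886   2.4119  -5.2504 -69.8047  -0.6428  -6.7228 -69.6875
  -1.2277   1.2963  -0.0094   1.2262  -0.4757   0.3341   1.7543  -0.5623
  -0.4935  -3.5219]
-45 [ 0.1969  0.1787  2.0888 -0.9623  1.0272  0.4735] 2.2624124795811436e-12
-20 [ 0.049   0.067   2.0699 -0.417   0.9525 -0.0299] 1.5001888620247428e-12
0 [-0.0783  0.1112  1.9996  0.      1.0308 -0.3924] 4.884339502055704e-14
20 [-0.194   0.2437  1.8997  0.3273  1.1926 -0.6597] 2.220446049250313e-14
45 [-0.2963  0.4783  1.7619  0.6232  1.4496 -0.8667] 2.2572221869410214e-13
60 [-0.3287  0.6333  1.6813  0.7667  1.6143 -0.9403] 2.4689050803772256e-10
70 [-0.3377  0.7368  1.6306  0.8572  1.7254 -0.9734] 2.862710068995966e-13
```

```bash
python3 - <<'E'
s=open('ik.py').read()
s=s.replace("h,L2,e3,L3,e4,e5,Lt,a1=k","h,L2,e3,L3,e4,e5,Lt,a1,b1,b4=k").replace("A.apply([a1,0,h])","A.apply([a1,b1,h])").replace("F.apply([e4,0,0])","F.apply([e4,b4,0])")
s=s.replace("[.3,.43,0,.5,0,0,.25,0]","[.3,.43,0,.5,0,0,.25,0,.035,.035]")
s=s.replace("])*.5]","])*.05]")
open('ik.py','w').write(s)
E
python3 - <<'E'
from ik import *
np.set_printoptions(precision=4,suppress=True)
R,p=pose(); s=bot.get_state()
k,e=fitk([(s['joints'],p)]); print(k,e)
np.save("k.npy",k)
q=s['joints']
for til in (-45,-20,0,20,45,60,70):
    q,err=ik(k,toolR(108,til),np.array([.51,-.04,.12]),q); print(til,q,err)
E
```

```text
[ 0.2944  0.4545  0.0614  0.5577 -0.      0.0001  0.2965  0.0001  0.07
  0.    ] [ 0.0017  0.0004  0.0072  0.0008  0.0071 -0.0027  0.0002 -0.0094 -0.0048
 -0.0064  0.0077 -0.0023  0.0002  0.0051 -0.0083  0.0035 -0.0135  0.0109]
-45 [ 0.1953  0.19    2.0934 -0.9709  1.0172  0.488 ] 4.719002966169228e-13
-20 [-0.0284  0.0822  2.0496 -0.4133  0.9307 -0.1065] 1.896226509146004e-10
0 [-0.2155  0.1158  1.9727  0.      1.0531 -0.5297] 2.1374567561087092e-12
20 [-0.3726  0.2351  1.8722  0.2804  1.2725 -0.8019] 4.987121826616202e-13
45 [-0.5073  0.4548  1.7339  0.5026  1.5831 -0.9821] 7.888578679171586e-12
60 [-0.5565  0.6028  1.6536  0.6054  1.7681 -1.0372] 1.3877787807814457e-15
70 [-0.5776  0.7027  1.6041  0.6704  1.8884 -1.0587] 8.611888979714875e-12
```

Run:
```python
from ik import *
np.set_printoptions(precision=4,suppress=True)
R0=np.array([[0,1,0],[0,0,1],[1,0,0]],float)
Rs=Rt.from_euler('z',18,degrees=True)*Rt.from_matrix(R0); ts=np.array([.522,-.0955,.05])
Rg=Rt.from_rotvec([1.439,1.968,-.594]); pg=np.array([.50187,-.02674,.04523])
RA=Rg.inv()*Rs; tA=Rg.inv().apply(ts-pg); print("scoop in tool",tA,RA.as_matrix().round(3))
np.savez("A.npz",R=RA.as_quat(),t=tA)
Rl=Rt.from_euler('z',18-90,degrees=True)  # scoop x -> (sin18,-cos18)
for c,z in (([.52,-.05],.04),([.52,-.05],.001)):
    RT=Rl*RA.inv(); pT=np.array([*c,z])-RT.apply(tA)
    R,p=pose(); print(pT,RT.as_rotvec(),cmd(R,p,RT,pT)); 
q,err=ik(np.load("k.npy"),RT,pT,[-.5,.45,1.73,.5,1.58,-.98]); print(q,err)
Ra=R*Rt.from_rotvec([0,np.radians(84),0]); print("2nd from",cmd(Ra,p,RT,pT))
```

```text
scoop in tool [-0.0539 -0.0018  0.0474] [[-0.709  0.006  0.705]
 [ 0.003  1.    -0.005]
 [-0.705 -0.001 -0.709]]
[ 0.5205 -0.0448  0.1116] [-1.4407 -1.9717 -0.5894] (array([-0.137,  0.086,  0.076]), array([ 0.004,  0.75 , -0.001]))
[ 0.5205 -0.0448  0.0726] [-1.4407 -1.9717 -0.5894] (array([0.047, 0.085, 0.26 ]), array([ 0.004,  0.75 , -0.001]))
[-0.505   0.5473  1.707   0.5025  1.5232 -1.0064] 3.233879830588648e-11
2nd from (array([-0.253,  0.085,  0.074]), array([0.003, 0.05 , 0.002]))
```

Call:
{"fn": "step_arm", "kwargs": {
  "commands": [
    {"x":-0.02,"y":0.01,"z":0.01,"ax":0,"ay":0.08,"az":0,"hand":-1},
    {"x":-0.03,"y":0.02,"z":0.02,"ax":0,"ay":0.165,"az":0,"hand":-1},
    {"x":-0.05,"y":0.03,"z":0.03,"ax":0,"ay":0.25,"az":0,"hand":-1},
    {"x":-0.07,"y":0.04,"z":0.04,"ax":0,"ay":0.34,"az":0,"hand":-1},
    {"x":-0.09,"y":0.05,"z":0.05,"ax":0,"ay":0.43,"az":0,"hand":-1},
    {"x":-0.11,"y":0.06,"z":0.06,"ax":0,"ay":0.52,"az":0,"hand":-1},
    {"x":-0.12,"y":0.07,"z":0.07,"ax":0,"ay":0.61,"az":0,"hand":-1},
    {"x":-0.137,"y":0.086,"z":0.076,"ax":0,"ay":0.7,"az":0,"hand":-1}
  ]
}}

```text
t: 16.1
eef_pos: [0.5209, -0.0463, 0.1117]
ee_rot: [-1.5, -2.057, -0.533]
force: [-0.4, 0.3, -3.0]
gripper_width: 0.197
grasp_force: 88.0
```

Call:
{"fn": "step_arm", "kwargs": {
  "commands": [
    {"x":0,"y":0,"z":0,"ax":0,"ay":0.03,"az":0,"hand":-1},
    {"x":-0.02,"y":0,"z":0.03,"ax":0,"ay":0.05,"az":0,"hand":-1},
    {"x":-0.06,"y":0,"z":0.07,"ax":0,"ay":0.05,"az":0,"hand":-1},
    {"x":-0.1,"y":0,"z":0.12,"ax":0,"ay":0.05,"az":0,"hand":-1},
    {"x":-0.13,"y":0,"z":0.16,"ax":0,"ay":0.05,"az":0,"hand":-1},
    {"x":-0.15,"y":0,"z":0.18,"ax":0,"ay":0.05,"az":0,"hand":-1},
    {"x":-0.16,"y":0,"z":0.195,"ax":0,"ay":0.05,"az":0,"hand":-1},
    {"x":-0.163,"y":0,"z":0.2,"ax":0,"ay":0.05,"az":0,"hand":-1}
  ]
}}

```text
t: 17.1
eef_pos: [0.5205, -0.0452, 0.0717]
ee_rot: [-1.444, -1.978, -0.594]
force: [-0.3, 0.1, -2.2]
gripper_width: 0.194
grasp_force: 88.1
```

Run:
```python
from ik import *
np.set_printoptions(precision=4,suppress=True)
R,p=pose(); s=bot.get_state(); a=np.load("A.npz"); RA=Rt.from_quat(a['R'])
print(s['t'],s['force'],s['grasp_force'],p); print("scoop pose",p+R.apply(a['t']),(R*RA).as_matrix())
im=bot.get_image("side"); v=im[170:290,200:360,::-1]; 
im2=bot.get_image("scene"); u=im2[120:240,190:350,::-1]
cv2.imwrite("pics/d.png",cv2.resize(np.hstack([u,v]),(800,300),interpolation=cv2.INTER_CUBIC))
```

```text
17.1 [-0.329   0.096  -2.1674] 88.07581186294556 [ 0.5205 -0.0452  0.0717]
scoop pose [ 0.5205 -0.0505  0.0001] [[ 0.3072  0.9516 -0.0075]
 [-0.9516  0.3072  0.0023]
 [ 0.0045  0.0064  1.    ]]
```

View pics/d.png

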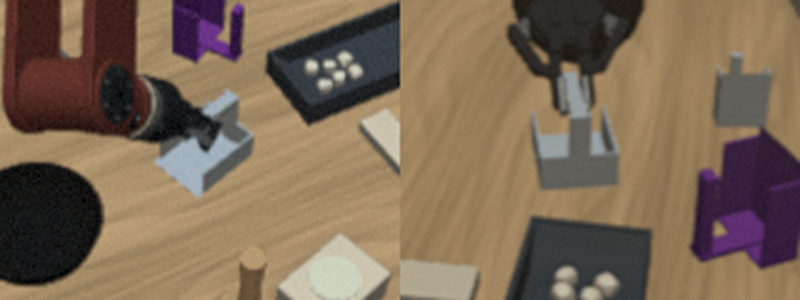

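Side and scene crops show the scoop level, held just above the bench, with chips still in the tray. I'll set it down, release it, and retake it from above.

Call:
{"fn": "step_arm", "kwargs": {
  "commands": [
    {"x":-0.007,"y":0,"z":0.007,"ax":0,"ay":0,"az":0,"hand":-1},
    {"x":-0.014,"y":0,"z":0.014,"ax":0,"ay":0,"az":0,"hand":-1},
    {"x":-0.014,"y":0,"z":0.014,"ax":0,"ay":0,"az":0,"hand":1},
    {"x":-0.014,"y":0,"z":0.014,"ax":0,"ay":0,"az":0,"hand":1},
    {"x":-0.014,"y":0,"z":0.01,"ax":0,"ay":0,"az":0,"hand":1},
    {"x":-0.01,"y":0,"z":-0.15,"ax":0,"ay":0,"az":0,"hand":1},
    {"x":0,"y":0,"z":-0.35,"ax":0,"ay":0,"az":0,"hand":1},
    {"x":0,"y":0,"z":-0.55,"ax":0,"ay":0,"az":0,"hand":1}
  ]
}}

```text
t: 18.2
eef_pos: [0.5379, -0.1007, 0.1309]
ee_rot: [-1.444, -1.977, -0.594]
force: [0.1, 0.1, -0.9]
gripper_width: 0.997
grasp_force: 0.0
```

Call:
{"fn": "step_arm", "kwargs": {
  "commands": [
    {"x":0.02,"y":0,"z":0.02,"ax":0,"ay":-0.06,"az":0,"hand":1},
    {"x":0.06,"y":0,"z":0.06,"ax":0,"ay":-0.14,"az":0,"hand":1},
    {"x":0.12,"y":0,"z":0.12,"ax":0,"ay":-0.22,"az":0,"hand":1},
    {"x":0.18,"y":0,"z":0.18,"ax":0,"ay":-0.3,"az":0,"hand":1},
    {"x":0.24,"y":0,"z":0.24,"ax":0,"ay":-0.37,"az":0,"hand":1},
    {"x":0.26,"y":0,"z":0.26,"ax":0,"ay":-0.375,"az":0,"hand":1},
    {"x":0.26,"y":0,"z":0.26,"ax":0,"ay":-0.375,"az":0,"hand":1},
    {"x":0.26,"y":0,"z":0.26,"ax":0,"ay":-0.375,"az":0,"hand":1}
  ]
}}

```text
t: 19.2
eef_pos: [0.5217, -0.049, 0.1299]
ee_rot: [1.852, 2.53, -0.004]
force: [-0.5, -0.0, 0.3]
gripper_width: 0.997
grasp_force: 0.0
```

Run:
```python
from fit import *
np.set_printoptions(precision=4,suppress=True)
R,p=pose(); s=bot.get_state(); print(s['t'],p,s['gripper_width'])
np.save("Pw3.npy",P("wrist"))
v=[]
def nw(b): b=b.astype(int); return ((b[:,:,0]-b[:,:,2])<25).astype(np.float32)
for n in("wrist","side"):
    im=bot.get_image(n); cv2.imwrite(f"pics/{n}3.png",im[:,:,::-1])
# side: scoop flat pose fit
roi=(235,195,292,248); v=[(P("side"),nw(cv2.imread("pics/side3.png")[:,:,::-1]),roi)]
f=lambda q: cost(v,SC,Rt.from_euler('z',q[2]).as_matrix(),np.array([q[0],q[1],0]))
s0=np.array([.5205,-.0505,np.radians(-72)])
r=minimize(f,s0,method='Nelder-Mead',options=dict(initial_simplex=s0+np.array([[0,0,0],[.01,0,0],[0,.01,0],[0,0,.1]]),xatol=1e-4,fatol=1e-4)); print(r.x,np.degrees(r.x[2]),r.fun,f(s0))
u=cv2.imread("pics/side3.png")[170:290,200:360]; w=cv2.imread("pics/wrist3.png")
cv2.imwrite("pics/e.png",np.hstack([cv2.resize(u,(400,300),interpolation=cv2.INTER_CUBIC),cv2.resize(w,(400,300))]))
```

```text
19.2 [ 0.5217 -0.049   0.1299] 0.9969796775812175
[ 0.5203 -0.053  -1.283 ] -73.50847338937123 0.09378422796726227 0.13574754
```

View pics/e.png

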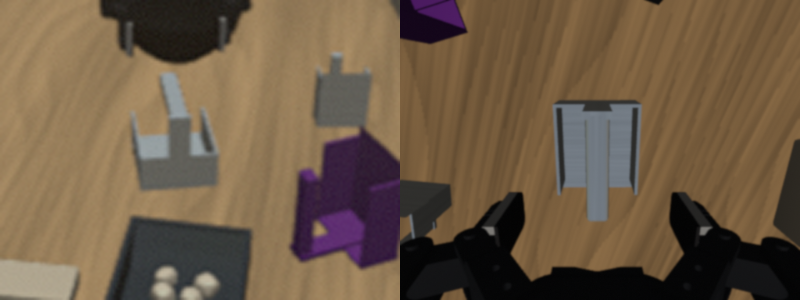

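The wrist view shows the scoop flat with its bar centred between the jaws (bar column 597 of the pair picture), released on the bench. I retake the bar now.

Call:
{"fn": "step_arm", "kwargs": {
  "commands": [
    {"x":0,"y":0,"z":0.12,"ax":0,"ay":0,"az":0,"hand":1},
    {"x":0,"y":0,"z":0.26,"ax":0,"ay":0,"az":0,"hand":1},
    {"x":0,"y":0,"z":0.38,"ax":0,"ay":0,"az":0,"hand":0.6},
    {"x":0,"y":0,"z":0.41,"ax":0,"ay":0,"az":0,"hand":-1},
    {"x":0,"y":0,"z":0.413,"ax":0,"ay":0,"az":0,"hand":-1},
    {"x":0,"y":0,"z":0.413,"ax":0,"ay":0,"az":0,"hand":-1},
    {"x":0,"y":0,"z":0.413,"ax":0,"ay":0,"az":0,"hand":-1},
    {"x":0,"y":0,"z":0.413,"ax":0,"ay":0,"az":0,"hand":-1}
  ],
  "grip_force": 115
}}

```text
t: 20.3
eef_pos: [0.5222, -0.0484, 0.0689]
ee_rot: [1.849, 2.53, -0.003]
force: [1.2, -0.4, 1.7]
gripper_width: 0.186
grasp_force: 112.7
```

```bash
cat > plan.py <<'E'
from ik import *
np.set_printoptions(precision=4,suppress=True)
K=np.load("k.npy")
a=None
def setA(sx,sy,syaw,z=0.):
    R,p=pose(); Rs=Rt.from_euler('z',syaw,degrees=True); RA=R.inv()*Rs; tA=R.inv().apply(np.array([sx,sy,z])-p); np.savez("A.npz",R=RA.as_quat(),t=tA)
def goal(sp,yaw,pitch):
    """TCP pose for scoop lip at sp, scoop yaw (mouth dir), pitch deg (+ = mouth down)"""
    a=np.load("A.npz"); RA=Rt.from_quat(a['R']); Rs=Rt.from_euler('z',yaw,degrees=True)*Rt.from_euler('y',pitch,degrees=True)
    o=np.asarray(sp)-Rs.apply([.05,0,0]); RT=Rs*RA.inv(); return RT,o-RT.apply(a['t'])
def scoop_now():
    a=np.load("A.npz"); R,p=pose(); Rs=R*Rt.from_quat(a['R']); o=p+R.apply(a['t']); return o+Rs.apply([.05,0,0]),Rs.as_euler('ZYX',degrees=True)
E
python3 - <<'E'
from plan import *
s=bot.get_state(); R,p=pose(); print(s['t'],p,s['gripper_width'],s['force'],s['grasp_force'])
yaw=2*np.arctan2(s['ee_rot'][1],s['ee_rot'][0]); print(np.degrees(yaw))
setA(.5205,-.0505,-72)
print(scoop_now(), np.load("A.npz")['t'])
# entry: lip over tray: tray frame
ty=np.radians(.8); T=lambda x,y,z: np.array([.4788+x*np.cos(ty)-y*np.sin(ty),.2301+x*np.sin(ty)+y*np.cos(ty),z])
q=s['joints']
for n,sp,yaw,pi in (("lift",[.536,-.098,.09],-72,0),("over",T(0,.0,.09),-89.2,0),("in",T(0,.0,.008),-89.2,0),("push",T(0,-.092,.008),-89.2,0),("tilt",T(0,-.085,.03),-89.2,-25)):
    RT,pT=goal(sp,yaw,pi); q,e=ik(K,RT,pT,q); print(n,pT,q,round(e,5))
E
```

```text
20.3 [ 0.5222 -0.0484  0.0689] 0.1858014645571696 [ 1.1694 -0.4412  1.653 ] 112.68603801727295
107.68613057247718
(array([ 0.536 , -0.0981, -0.    ]), array([-72.,   0.,   0.])) [-0.0009 -0.0025  0.0689]
lift [ 0.5223 -0.0484  0.1589] [-0.2234  0.0855  1.9227 -0.0055  1.1266 -0.5297] 0.0
over [0.4804 0.2816 0.1589] [ 0.4086  0.1571  1.8429 -0.0092  1.1416  0.404 ] 0.0
in [0.4804 0.2816 0.0769] [ 0.4086  0.2706  1.8848 -0.0101  0.9862  0.4057] 0.0
push [0.4817 0.1896 0.0769] [ 0.2441  0.1954  1.9784 -0.0101  0.9664  0.2413] 0.0
tilt [0.4812 0.2209 0.0707] [ 0.5105  0.3877  1.8096 -0.4198  1.1961  0.7067] 0.0
```

Call:
{"fn": "step_arm", "kwargs": {
  "commands": [
    {"x":0,"y":0,"z":-0.1,"ax":0,"ay":0,"az":0,"hand":-1},
    {"x":0,"y":0,"z":-0.25,"ax":0,"ay":0,"az":0,"hand":-1},
    {"x":0.06,"y":0.01,"z":-0.4,"ax":0,"ay":0,"az":0,"hand":-1},
    {"x":0.18,"y":0.03,"z":-0.5,"ax":0,"ay":0,"az":0,"hand":-1},
    {"x":0.32,"y":0.06,"z":-0.54,"ax":0,"ay":0,"az":0,"hand":-1},
    {"x":0.46,"y":0.09,"z":-0.54,"ax":0,"ay":0,"az":0,"hand":-1},
    {"x":0.6,"y":0.11,"z":-0.54,"ax":0,"ay":0,"az":0,"hand":-1},
    {"x":0.75,"y":0.14,"z":-0.54,"ax":0,"ay":0,"az":0,"hand":-1}
  ]
}}

```text
t: 21.3
eef_pos: [0.5061, 0.0673, 0.1484]
ee_rot: [1.85, 2.532, -0.005]
force: [1.0, -1.0, -1.6]
gripper_width: 0.185
grasp_force: 112.6
```

Call:
{"fn": "step_arm", "kwargs": {
  "commands": [
    {"x":0.12,"y":0.02,"z":-0.01,"ax":0,"ay":0,"az":0.01,"hand":-1},
    {"x":0.25,"y":0.04,"z":-0.02,"ax":0,"ay":0,"az":0.03,"hand":-1},
    {"x":0.38,"y":0.06,"z":-0.03,"ax":0,"ay":0,"az":0.05,"hand":-1},
    {"x":0.5,"y":0.08,"z":-0.04,"ax":0,"ay":0,"az":0.07,"hand":-1},
    {"x":0.62,"y":0.1,"z":-0.05,"ax":0,"ay":0,"az":0.09,"hand":-1},
    {"x":0.74,"y":0.12,"z":-0.06,"ax":0,"ay":0,"az":0.11,"hand":-1},
    {"x":0.85,"y":0.14,"z":-0.06,"ax":0,"ay":0,"az":0.13,"hand":-1},
    {"x":0.95,"y":0.16,"z":-0.06,"ax":0,"ay":0,"az":0.143,"hand":-1}
  ]
}}

```text
t: 22.3
eef_pos: [0.4854, 0.2102, 0.1565]
ee_rot: [2.207, 2.227, -0.004]
force: [0.2, -0.3, -2.3]
gripper_width: 0.191
grasp_force: 112.6
```

```bash
cat >> plan.py <<'E'
ty=np.radians(.8)
T=lambda x,y,z: np.array([.4788+x*np.cos(ty)-y*np.sin(ty),.2301+x*np.sin(ty)+y*np.cos(ty),z])
def chain(rows):  # print per-call end commands from current measured pose
    R,p=pose()
    for sp,yaw,pi in rows:
        RT,pT=goal(sp,yaw,pi); print(*[x.tolist() for x in cmd(R,p,RT,pT)])
def go(*calls):
    """each call: list of (lip,yaw,pitch); prints fractions rel. to the call's start"""
    R,p=pose()
    for c in calls:
        print('call')
        for g in c:
            RT,pT=goal(*g); print(' ',*[x.tolist() for x in cmd(R,p,RT,pT)])
        R,p=RT,pT
E
python3 - <<'E'
from plan import *
print(bot.get_state()['t'],bot.get_state()['force'],bot.get_state()['grasp_force']); print(scoop_now())
Y=-89.2
go([(T(0,.003,.08),Y,2),(T(0,.003,.02),Y,2),(T(0,.003,.006),Y,2)],[(T(0,-.05,.006),Y,2),(T(0,-.089,.006),Y,2)],
 [(T(0,-.093,.006),Y,1),(T(0,-.1,.018),Y,-6),(T(0,-.107,.029),Y,-12),(T(0,-.114,.04),Y,-19),(T(0,-.1,.06),Y,-26),(T(0,-.08,.09),Y,-28)])
E
```

```text
22.3 [ 0.2034 -0.3186 -2.3229] 112.55108714103699
(array([0.4838, 0.1588, 0.0875]), array([-89.1759,   0.1089,  -0.0454]))
call
  [0.48, -0.029, 0.036] [-0.0, 0.016, 0.0]
  [0.483, -0.03, 0.436] [-0.0, 0.016, 0.0]
  [0.483, -0.03, 0.529] [-0.0, 0.016, 0.0]
call
  [-0.353, 0.002, -0.01] [0.0, 0.0, 0.0]
  [-0.613, 0.003, -0.017] [0.0, 0.0, 0.0]
call
  [-0.019, 0.0, 0.005] [-0.0, -0.008, -0.0]
  [-0.01, 0.0, -0.03] [-0.0, -0.067, -0.0]
  [-0.014, 0.0, -0.061] [-0.001, -0.117, -0.0]
  [-0.017, 0.0, -0.079] [-0.001, -0.175, -0.001]
  [0.114, -0.0, -0.148] [-0.001, -0.233, -0.001]
  [0.261, -0.0, -0.327] [-0.001, -0.25, -0.001]
```

Call:
{"fn": "step_arm", "kwargs": {
  "commands": [
    {"x":0.1,"y":-0.01,"z":0,"ax":0,"ay":0.01,"az":0,"hand":-1},
    {"x":0.25,"y":-0.02,"z":0,"ax":0,"ay":0.016,"az":0,"hand":-1},
    {"x":0.4,"y":-0.03,"z":0.04,"ax":0,"ay":0.016,"az":0,"hand":-1},
    {"x":0.48,"y":-0.03,"z":0.14,"ax":0,"ay":0.016,"az":0,"hand":-1},
    {"x":0.48,"y":-0.03,"z":0.28,"ax":0,"ay":0.016,"az":0,"hand":-1},
    {"x":0.48,"y":-0.03,"z":0.4,"ax":0,"ay":0.016,"az":0,"hand":-1},
    {"x":0.48,"y":-0.03,"z":0.49,"ax":0,"ay":0.016,"az":0,"hand":-1},
    {"x":0.48,"y":-0.03,"z":0.525,"ax":0,"ay":0.016,"az":0,"hand":-1}
  ]
}}

```text
t: 23.3
eef_pos: [0.481, 0.2801, 0.076]
ee_rot: [-2.199, -2.218, -0.031]
force: [-2.4, 1.8, 7.4]
gripper_width: 0.191
grasp_force: 113.7
```

Run:
```python
from plan import *
print(bot.get_state()['t'],bot.get_state()['force']); print(scoop_now())
im=bot.get_image("side"); cv2.imwrite("pics/f0.png",im[:,:,::-1])
im=im[215:384,190:340]
im2=bot.get_image("scene")[90:210,265:395]
cv2.imwrite("pics/f.png",cv2.cvtColor(np.hstack([cv2.resize(im,(390,440),interpolation=cv2.INTER_CUBIC),cv2.resize(im2,(400,440),interpolation=cv2.INTER_CUBIC)]),cv2.COLOR_RGB2BGR))
```

```text
23.3 [-2.3712  1.796   7.4144]
(array([0.4792, 0.231 , 0.0054]), array([-89.1992,   2.0002,  -0.1053]))
```

View pics/f.png

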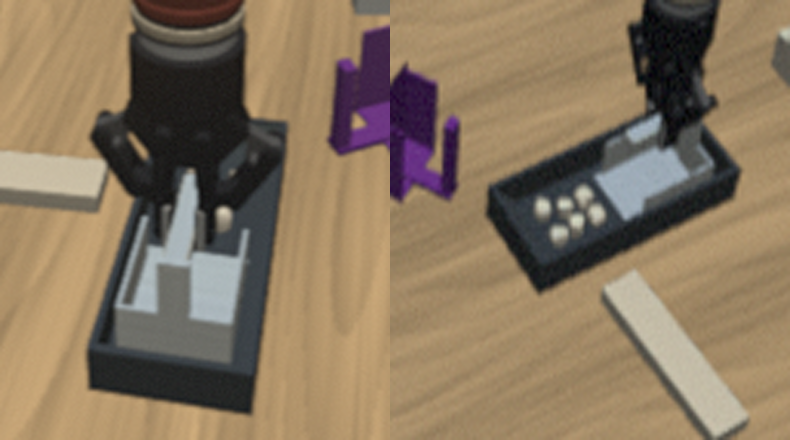

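The scoop sits in the tray, lip on the floor behind the chips (right crop: chips at about (535-600, 190-240), lip at about (610,195)). Next comes the push, then the scooping tilt.

Call:
{"fn": "step_arm", "kwargs": {
  "commands": [
    {"x":-0.06,"y":0,"z":0,"ax":0,"ay":0,"az":0,"hand":-1},
    {"x":-0.13,"y":0,"z":-0.003,"ax":0,"ay":0,"az":0,"hand":-1},
    {"x":-0.21,"y":0,"z":-0.006,"ax":0,"ay":0,"az":0,"hand":-1},
    {"x":-0.29,"y":0,"z":-0.008,"ax":0,"ay":0,"az":0,"hand":-1},
    {"x":-0.37,"y":0,"z":-0.01,"ax":0,"ay":0,"az":0,"hand":-1},
    {"x":-0.45,"y":0,"z":-0.013,"ax":0,"ay":0,"az":0,"hand":-1},
    {"x":-0.53,"y":0,"z":-0.015,"ax":0,"ay":0,"az":0,"hand":-1},
    {"x":-0.61,"y":0,"z":-0.017,"ax":0,"ay":0,"az":0,"hand":-1}
  ]
}}

```text
t: 24.4
eef_pos: [0.4825, 0.188, 0.0772]
ee_rot: [-2.199, -2.219, -0.034]
force: [0.1, 0.1, -3.0]
gripper_width: 0.188
grasp_force: 112.9
```

Run:
```python
from plan import *
print(bot.get_state()['t'],bot.get_state()['force']); print(scoop_now())
im2=bot.get_image("scene")[90:210,265:395]
cv2.imwrite("pics/g.png",cv2.cvtColor(cv2.resize(im2,(650,600),interpolation=cv2.INTER_CUBIC),cv2.COLOR_RGB2BGR))
Y=-89.2
go([(T(0,-.094,.006),Y,2),(T(0,-.094,.006),Y,1),(T(0,-.1,.018),Y,-6),(T(0,-.107,.029),Y,-12),(T(0,-.114,.04),Y,-19),(T(0,-.1,.06),Y,-26),(T(0,-.08,.09),Y,-28)])
```

```text
24.4 [ 0.0506  0.1442 -2.9715]
(array([0.4809, 0.139 , 0.0066]), array([-89.159 ,   2.0234,   0.0232]))
call
  [-0.011, -0.004, 0.003] [-0.0, 0.0, 0.0]
  [-0.003, -0.004, 0.009] [-0.0, -0.008, 0.0]
  [0.012, -0.004, -0.027] [-0.0, -0.066, -0.0]
  [0.008, -0.004, -0.057] [-0.001, -0.116, -0.0]
  [0.005, -0.004, -0.075] [-0.001, -0.175, -0.0]
  [0.136, -0.005, -0.145] [-0.001, -0.233, -0.001]
  [0.282, -0.005, -0.323] [-0.001, -0.25, -0.001]
```

View pics/g.png

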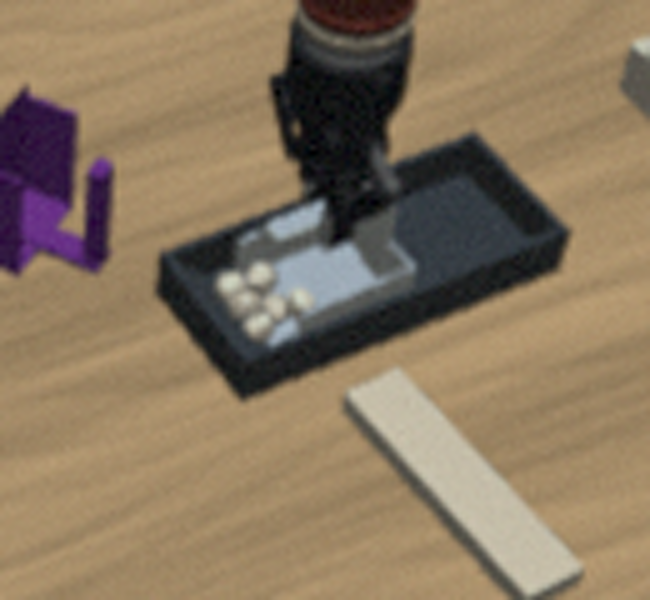

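All six chips (about (225-300, 270-325) in the crop) lie in the scoop or at its lip. I finish the push and tilt it up.

Call:
{"fn": "step_arm", "kwargs": {
  "commands": [
    {"x":-0.012,"y":0,"z":0.008,"ax":0,"ay":0,"az":0,"hand":-1},
    {"x":-0.02,"y":0,"z":0.01,"ax":0,"ay":-0.004,"az":0,"hand":-1},
    {"x":0,"y":0,"z":-0.01,"ax":0,"ay":-0.04,"az":0,"hand":-1},
    {"x":0.01,"y":0,"z":-0.04,"ax":0,"ay":-0.09,"az":0,"hand":-1},
    {"x":0.008,"y":0,"z":-0.06,"ax":0,"ay":-0.125,"az":0,"hand":-1},
    {"x":0.01,"y":0,"z":-0.08,"ax":0,"ay":-0.18,"az":0,"hand":-1},
    {"x":0.1,"y":0,"z":-0.14,"ax":0,"ay":-0.22,"az":0,"hand":-1},
    {"x":0.2,"y":0,"z":-0.25,"ax":0,"ay":-0.25,"az":0,"hand":-1}
  ]
}}

```text
t: 25.45
eef_pos: [0.4811, 0.2186, 0.1145]
ee_rot: [1.932, 1.95, -0.49]
force: [0.2, 0.1, -2.4]
gripper_width: 0.185
grasp_force: 113.1
```

Run:
```python
from plan import *
s=bot.get_state(); print(s['t'],s['force'],s['grasp_force']); L,e=scoop_now(); print(L,e)
im=bot.get_image("scene"); cv2.imwrite("pics/h0.png",im[:,:,::-1])
print([(round(d['score'],2),(np.array(d['extent'])*[512,384,512,384]).round().astype(int).tolist()) for d in bot.boxes_of("scene","chip0")])
# lip/tray projected for comparison
Ps=P("scene"); print(proj(Ps,[L,T(0,-.124,.04),T(0,-.05,.006),T(-.05,-.124,.04),T(.05,-.124,.04)]))
# plan to bowl: candidate yaw, dump feasibility
B=np.array([.558,-.300])
rad=B/np.linalg.norm(B); print("bowl az",np.degrees(np.arctan2(*B[::-1])))
q=s['joints']
for yaw in (-89.2,-60,-30,180-28,120,-120,-150,150):
    for off in (.03,):
        q1=q
        m=np.array([np.cos(np.radians(yaw)),np.sin(np.radians(yaw))]); ok=[]
        for pit in (-28,0,30,50,65,75):
            lip=np.array([*(B+m*.0),.085]); RT,pT=goal(lip,yaw,pit); q1,er=ik(K,RT,pT,q1); ok.append((pit,round(er,3)))
        print(yaw,ok,q1.round(2))
```

```text
25.45 [ 0.244   0.1    -2.4337] 113.11851024627686
[0.4797 0.1408 0.078 ] [-89.1356 -28.1172  -0.2452]
[(0.2, [206, 209, 57, 46])]
[[317.2497 138.0888]
 [307.3342 149.6933]
 [325.0168 149.0546]
 [299.5618 140.0989]
 [315.4076 159.6591]]
bowl az -28.264004148523927
-89.2 [(-28, np.float64(0.0)), (0, np.float64(0.0)), (30, np.float64(0.0)), (50, np.float64(0.0)), (65, np.float64(0.0)), (75, np.float64(0.0))] [-0.93  1.    1.05  0.76  2.18 -0.87]
-60 [(-28, np.float64(0.0)), (0, np.float64(0.0)), (30, np.float64(0.0)), (50, np.float64(0.0)), (65, np.float64(0.0)), (75, np.float64(0.0))] [-0.76  1.2   0.68  0.48  2.5  -1.09]
-30 [(-28, np.float64(0.0)), (0, np.float64(0.0)), (30, np.float64(0.0)), (50, np.float64(0.0)), (65, np.float64(0.0)), (75, np.float64(0.019))] [-0.57  1.29  0.5  -0.09  2.63 -1.66]
152 [(-28, np.float64(0.0)), (0, np.float64(0.0)), (30, np.float64(0.0)), (50, np.float64(0.0)), (65, np.float64(0.0)), (75, np.float64(0.0))] [-0.74  0.13  2.48  2.8   0.8  -1.39]
120 [(-28, np.float64(0.0)), (0, np.float64(0.0)), (30, np.float64(0.0)), (50, np.float64(0.164)), (65, np.float64(0.348)), (75, np.float64(0.492))] [-0.53 -0.08  2.31 -0.77  0.13  2.58]
-120 [(-28, np.float64(0.0)), (0, np.float64(0.0)), (30, np.float64(0.0)), (50, np.float64(0.0)), (65, np.float64(0.0)), (75, np.float64(0.0))] [-1.09  0.75  1.5   1.    1.81 -0.82]
-150 [(-28, np.float64(0.0)), (0, np.float64(0.0)), (30, np.float64(0.0)), (50, np.float64(0.0)), (65, np.float64(0.0)), (75, np.float64(0.0))] [-1.19  0.5   1.93  1.29  1.46 -0.86]
150 [(-28, np.float64(0.0)), (0, np.float64(0.0)), (30, np.float64(0.0)), (50, np.float64(0.008)), (65, np.float64(0.0)), (75, np.float64(0.0))] [-0.7   0.13  2.48  2.9   0.79 -1.44]
```

```bash
cat >> plan.py <<'E'
def blobs(f,roi):
    b=cv2.imread(f); a,t,c,d=roi; u=cv2.resize(b[t:d,a:c],None,fx=4,fy=4,interpolation=cv2.INTER_CUBIC).astype(int)
    m=((u.min(2)>120)&(u[:,:,2]-u[:,:,0]>6)&(u[:,:,2]>160)).astype(np.uint8)
    n,l,st,ce=cv2.connectedComponentsWithStats(m); return [(round(ce[i][0]/4+a),round(ce[i][1]/4+t),int(st[i][4]/16)) for i in range(1,n) if st[i][4]>80]
E
python3 - <<'E'
from plan import *
print(blobs("pics/f0.png",(190,215,340,384)),blobs("pics/h0.png",(265,90,395,210)))
go([(T(0,-.1,.15),-89.2,-28),([.495,.06,.17],-89.2,-28)],[([.515,-.05,.17],-89.2,-28)],[([.535,-.16,.17],-89.2,-28)],[([.556,-.275,.16],-89.2,-28)],
[([.556,-.275,.14],-89.2,-15),([.556,-.275,.12],-89.2,0),([.556,-.275,.09],-89.2,30),([.556,-.275,.08],-89.2,50)],[([.556,-.275,.075],-89.2,75)])
cv2.imwrite("pics/h1.png",cv2.resize(cv2.imread("pics/h0.png")[90:210,265:395],(650,600),interpolation=cv2.INTER_CUBIC))
E
```

```text
[(210, 281, 578), (276, 297, 16), (265, 379, 17)] [(393, 99, 9), (320, 131, 11), (325, 133, 23), (329, 139, 12), (358, 186, 669)]
call
  [-0.3, -0.01, -0.372] [0.001, -0.001, 0.001]
  [-0.776, 0.083, -0.267] [0.001, -0.001, 0.001]
call
  [-0.646, 0.125, 0.351] [0.0, 0.0, 0.0]
call
  [-0.646, 0.125, 0.351] [0.0, 0.0, 0.0]
call
  [-0.643, 0.131, 0.425] [0.0, 0.0, 0.0]
call
  [-0.049, 0.0, 0.053] [0.001, 0.108, 0.0]
  [-0.13, 0.0, 0.129] [0.001, 0.233, 0.001]
  [-0.329, 0.001, 0.34] [0.003, 0.483, 0.002]
  [-0.467, 0.001, 0.503] [0.004, 0.65, 0.002]
call
  [-0.252, 0.002, -0.078] [0.001, 0.208, 0.001]
```

View pics/h1.png

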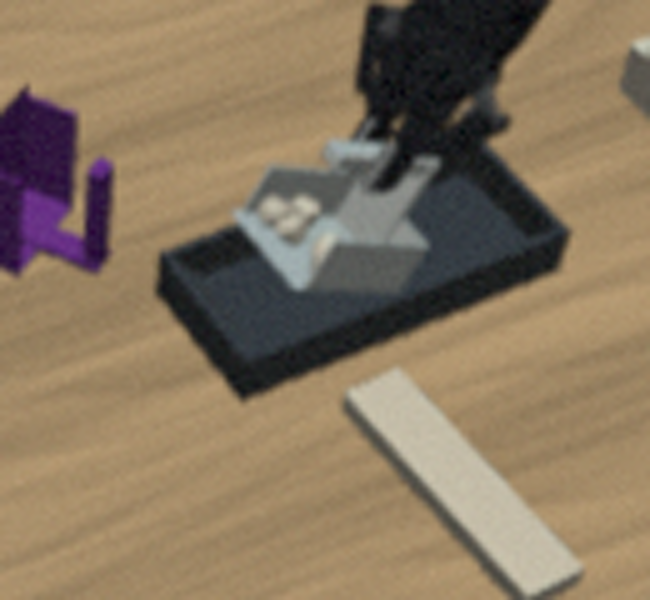

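Last picture: the raised scoop holds the chips (three at about (285,215), one at (322,250), rest behind the wall), and none is left in the tray's -y end. I carry it to the bowl, mouth tilted up.

Call:
{"fn": "step_arm", "kwargs": {
  "commands": [
    {"x":-0.04,"y":0,"z":-0.06,"ax":0,"ay":0,"az":0,"hand":-1},
    {"x":-0.12,"y":0,"z":-0.16,"ax":0,"ay":0,"az":0,"hand":-1},
    {"x":-0.22,"y":0,"z":-0.28,"ax":0,"ay":0,"az":0,"hand":-1},
    {"x":-0.32,"y":0,"z":-0.37,"ax":0,"ay":0,"az":0,"hand":-1},
    {"x":-0.43,"y":0.02,"z":-0.36,"ax":0,"ay":0,"az":0,"hand":-1},
    {"x":-0.54,"y":0.04,"z":-0.33,"ax":0,"ay":0,"az":0,"hand":-1},
    {"x":-0.66,"y":0.06,"z":-0.3,"ax":0,"ay":0,"az":0,"hand":-1},
    {"x":-0.78,"y":0.08,"z":-0.26,"ax":0,"ay":0,"az":0,"hand":-1}
  ]
}}

```text
t: 26.55
eef_pos: [0.4944, 0.1319, 0.2052]
ee_rot: [1.934, 1.95, -0.488]
force: [0.3, -0.9, -3.0]
gripper_width: 0.187
grasp_force: 113.1
```

Call:
{"fn": "step_arm", "kwargs": {
  "commands": [
    {"x":-0.11,"y":0.02,"z":0.06,"ax":0,"ay":0,"az":0,"hand":-1},
    {"x":-0.23,"y":0.04,"z":0.125,"ax":0,"ay":0,"az":0,"hand":-1},
    {"x":-0.35,"y":0.07,"z":0.19,"ax":0,"ay":0,"az":0,"hand":-1},
    {"x":-0.47,"y":0.09,"z":0.255,"ax":0,"ay":0,"az":0,"hand":-1},
    {"x":-0.59,"y":0.12,"z":0.32,"ax":0,"ay":0,"az":0,"hand":-1},
    {"x":-0.71,"y":0.14,"z":0.385,"ax":0,"ay":0,"az":0,"hand":-1},
    {"x":-0.83,"y":0.16,"z":0.45,"ax":0,"ay":0,"az":0,"hand":-1},
    {"x":-0.95,"y":0.18,"z":0.515,"ax":0,"ay":0,"az":0,"hand":-1}
  ]
}}

```text
t: 27.55
eef_pos: [0.5227, -0.0298, 0.2052]
ee_rot: [1.934, 1.95, -0.487]
force: [0.9, 0.3, -2.7]
gripper_width: 0.189
grasp_force: 113.2
```

Run:
```python
from plan import *
s=bot.get_state(); print(s['t'],s['force'],scoop_now())
b=[.557,-.272]
go([([.556,-.245,.17],-89.2,-28)],
[([*b,.16],-89.2,-28),([*b,.14],-89.2,-15),([*b,.12],-89.2,0),([*b,.09],-89.2,30),([*b,.08],-89.2,50)],[([*b,.075],-89.2,75)])
```

```text
27.55 [ 0.8604  0.2847 -2.7133] (array([ 0.5212, -0.1076,  0.1685]), array([-89.2212, -27.9839,  -0.196 ]))
call
  [-0.812, 0.222, 0.429] [-0.002, -0.0, -0.0]
call
  [-0.127, 0.004, 0.144] [0.0, 0.0, 0.0]
  [-0.176, 0.004, 0.197] [0.001, 0.108, 0.0]
  [-0.256, 0.005, 0.274] [0.001, 0.233, 0.001]
  [-0.456, 0.005, 0.484] [0.003, 0.483, 0.002]
  [-0.593, 0.005, 0.647] [0.004, 0.65, 0.002]
call
  [-0.252, 0.002, -0.078] [0.001, 0.208, 0.001]
```

Call:
{"fn": "step_arm", "kwargs": {
  "commands": [
    {"x":-0.08,"y":0.02,"z":0.04,"ax":0,"ay":0,"az":0,"hand":-1},
    {"x":-0.18,"y":0.05,"z":0.09,"ax":0,"ay":0,"az":0,"hand":-1},
    {"x":-0.29,"y":0.08,"z":0.15,"ax":0,"ay":0,"az":0,"hand":-1},
    {"x":-0.4,"y":0.11,"z":0.21,"ax":0,"ay":0,"az":0,"hand":-1},
    {"x":-0.51,"y":0.14,"z":0.27,"ax":0,"ay":0,"az":0,"hand":-1},
    {"x":-0.62,"y":0.17,"z":0.33,"ax":0,"ay":0,"az":0,"hand":-1},
    {"x":-0.73,"y":0.2,"z":0.385,"ax":0,"ay":0,"az":0,"hand":-1},
    {"x":-0.81,"y":0.222,"z":0.43,"ax":0,"ay":0,"az":0,"hand":-1}
  ]
}}

```text
t: 28.55
eef_pos: [0.5579, -0.1669, 0.2069]
ee_rot: [1.934, 1.949, -0.486]
force: [0.5, -0.1, -3.0]
gripper_width: 0.182
grasp_force: 113.1
```

Call:
{"fn": "step_arm", "kwargs": {
  "commands": [
    {"x":-0.06,"y":0,"z":0.07,"ax":0,"ay":0.02,"az":0,"hand":-1},
    {"x":-0.13,"y":0.004,"z":0.145,"ax":0,"ay":0.06,"az":0,"hand":-1},
    {"x":-0.19,"y":0.004,"z":0.21,"ax":0,"ay":0.13,"az":0,"hand":-1},
    {"x":-0.25,"y":0.005,"z":0.268,"ax":0.001,"ay":0.215,"az":0,"hand":-1},
    {"x":-0.31,"y":0.005,"z":0.335,"ax":0.001,"ay":0.3,"az":0.001,"hand":-1},
    {"x":-0.385,"y":0.005,"z":0.41,"ax":0.002,"ay":0.385,"az":0.001,"hand":-1},
    {"x":-0.456,"y":0.005,"z":0.484,"ax":0.003,"ay":0.47,"az":0.002,"hand":-1},
    {"x":-0.52,"y":0.005,"z":0.56,"ax":0.003,"ay":0.555,"az":0.002,"hand":-1}
  ]
}}

```text
t: 29.55
eef_pos: [0.5598, -0.2767, 0.1707]
ee_rot: [-1.831, -1.841, -0.635]
force: [1.0, 0.7, -2.6]
gripper_width: 0.184
grasp_force: 113.1
```

Run:
```python
from plan import *
s=bot.get_state(); print(s['t'],s['force'],scoop_now())
b=[.557,-.272]
go([([*b,.08],-89.2,55),([*b,.075],-89.2,65),([*b,.075],-89.2,78)],[([*b,.10],-89.2,60),([*b,.12],-89.2,30),([.55,-.2,.15],-89.2,0)])
```

```text
29.55 [ 0.9933  0.6756 -2.63  ] (array([ 0.5575, -0.2738,  0.0848]), array([-89.3016,  38.6908,   0.0488]))
call
  [-0.154, -0.002, -0.044] [0.002, 0.136, -0.0]
  [-0.271, -0.001, -0.044] [0.002, 0.219, 0.0]
  [-0.4, 0.0, -0.052] [0.003, 0.328, 0.001]
call
  [0.289, -0.002, 0.092] [-0.001, -0.15, -0.0]
  [0.524, -0.004, 0.34] [-0.002, -0.4, -0.001]
  [0.775, -0.048, 1.059] [-0.004, -0.65, -0.002]
```

Call:
{"fn": "step_arm", "kwargs": {
  "commands": [
    {"x":-0.08,"y":0,"z":-0.03,"ax":0,"ay":0.07,"az":0,"hand":-1},
    {"x":-0.16,"y":0,"z":-0.044,"ax":0.002,"ay":0.14,"az":0,"hand":-1},
    {"x":-0.27,"y":0,"z":-0.044,"ax":0.002,"ay":0.22,"az":0,"hand":-1},
    {"x":-0.36,"y":0,"z":-0.05,"ax":0.003,"ay":0.29,"az":0,"hand":-1},
    {"x":-0.4,"y":0,"z":-0.052,"ax":0.003,"ay":0.328,"az":0,"hand":-1},
    {"x":-0.4,"y":0,"z":-0.04,"ax":0.003,"ay":0.328,"az":0,"hand":-1},
    {"x":-0.4,"y":0,"z":-0.06,"ax":0.003,"ay":0.328,"az":0,"hand":-1},
    {"x":-0.4,"y":0,"z":-0.052,"ax":0.003,"ay":0.328,"az":0,"hand":-1}
  ]
}}

```text
t: 30.55
eef_pos: [0.5605, -0.3266, 0.1413]
ee_rot: [-1.363, -1.375, -1.086]
force: [0.3, -0.4, -2.0]
gripper_width: 0.185
grasp_force: 113.4
```

Run:
```python
from plan import *
s=bot.get_state(); print(s['t'],s['force'],scoop_now())
for n in("scene","side"):
    im=bot.get_image(n); cv2.imwrite(f"pics/{n}5.png",im[:,:,::-1])
Ps,Pd=P("scene"),P("side")
L=scoop_now()[0]
print("lip",proj(Ps,L),proj(Pd,L),"bowl",proj(Ps,[.557,-.3,.07]),proj(Pd,[.557,-.3,.07]))
print(blobs("pics/scene5.png",(150,90,395,260)),blobs("pics/side5.png",(190,140,340,384)))
b=[.557,-.272]
go([([*b,.09],-89.2,60),([*b,.12],-89.2,30),([.557,-.26,.14],-89.2,3)],[([.54,-.16,.15],-89.2,0)],[([.53,-.09,.06],-89.2,0),([.53,-.09,.003],-89.2,0)])
```

```text
30.55 [ 0.2685 -0.4304 -1.9853] (array([ 0.5574, -0.2703,  0.0764]), array([-88.7025,  77.7338,   0.4003]))
lip [[211.0099 201.3104]] [[269.0882 172.8016]] bowl [[201.594  206.2974]] [[270.678  170.3811]]
[(393, 99, 12), (169, 104, 24), (161, 107, 5), (152, 109, 8), (323, 120, 6), (375, 127, 6), (390, 149, 19), (380, 152, 14), (382, 154, 6), (372, 156, 19), (363, 158, 10), (210, 160, 5), (355, 163, 25), (358, 186, 699), (217, 179, 57), (176, 174, 8), (162, 178, 5), (190, 182, 9), (386, 202, 6), (241, 210, 21), (200, 214, 31), (233, 215, 21), (211, 213, 7), (324, 232, 912), (197, 222, 56), (348, 219, 18), (161, 232, 8), (260, 244, 18)] [(326, 142, 112), (267, 179, 17), (210, 281, 553)]
call
  [0.213, -0.002, 0.09] [-0.002, -0.148, 0.0]
  [0.514, -0.004, 0.324] [-0.003, -0.398, -0.001]
  [0.627, -0.004, 0.638] [-0.004, -0.623, -0.001]
call
  [0.694, -0.108, -0.019] [-0.0, -0.025, -0.0]
call
  [0.472, -0.065, 0.596] [0.0, 0.0, 0.0]
  [0.475, -0.066, 0.976] [0.0, 0.0, 0.0]
```

Call:
{"fn": "step_arm", "kwargs": {
  "commands": [
    {"x":0.1,"y":0,"z":0.04,"ax":0,"ay":-0.07,"az":0,"hand":-1},
    {"x":0.213,"y":0,"z":0.09,"ax":-0.002,"ay":-0.148,"az":0,"hand":-1},
    {"x":0.31,"y":0,"z":0.16,"ax":-0.002,"ay":-0.23,"az":0,"hand":-1},
    {"x":0.42,"y":0,"z":0.24,"ax":-0.002,"ay":-0.315,"az":0,"hand":-1},
    {"x":0.514,"y":0,"z":0.324,"ax":-0.003,"ay":-0.4,"az":0,"hand":-1},
    {"x":0.56,"y":0,"z":0.43,"ax":-0.003,"ay":-0.48,"az":0,"hand":-1},
    {"x":0.6,"y":0,"z":0.54,"ax":-0.004,"ay":-0.56,"az":0,"hand":-1},
    {"x":0.627,"y":0,"z":0.638,"ax":-0.004,"ay":-0.623,"az":0,"hand":-1}
  ]
}}

```text
t: 31.65
eef_pos: [0.5588, -0.2107, 0.2127]
ee_rot: [-2.193, -2.209, -0.051]
force: [0.3, 0.4, -2.4]
gripper_width: 0.185
grasp_force: 113.2
```

Call:
{"fn": "step_arm", "kwargs": {
  "commands": [
    {"x":0.07,"y":-0.01,"z":0,"ax":0,"ay":-0.01,"az":0,"hand":-1},
    {"x":0.16,"y":-0.02,"z":0,"ax":0,"ay":-0.025,"az":0,"hand":-1},
    {"x":0.25,"y":-0.04,"z":0,"ax":0,"ay":-0.025,"az":0,"hand":-1},
    {"x":0.34,"y":-0.05,"z":0,"ax":0,"ay":-0.025,"az":0,"hand":-1},
    {"x":0.43,"y":-0.07,"z":-0.01,"ax":0,"ay":-0.025,"az":0,"hand":-1},
    {"x":0.52,"y":-0.08,"z":-0.02,"ax":0,"ay":-0.025,"az":0,"hand":-1},
    {"x":0.61,"y":-0.1,"z":-0.02,"ax":0,"ay":-0.025,"az":0,"hand":-1},
    {"x":0.69,"y":-0.108,"z":-0.02,"ax":0,"ay":-0.025,"az":0,"hand":-1}
  ]
}}

```text
t: 32.65
eef_pos: [0.5418, -0.1083, 0.2184]
ee_rot: [2.213, 2.226, -0.004]
force: [0.8, 0.9, -1.4]
gripper_width: 0.191
grasp_force: 113.3
```

Run:
```python
from plan import *
s=bot.get_state(); print(s['t'],s['force'],scoop_now())
for n in("scene","side"):
    im=bot.get_image(n); cv2.imwrite(f"pics/{n}6.png",im[:,:,::-1])
    print(n,[(round(d['score'],2),(np.array(d['extent'])*[512,384,512,384]).round().astype(int).tolist()) for d in bot.boxes_of(n,"chip0")])
def bright(f,roi,th,k=5):
    b=cv2.imread(f); a,t,c,d=roi; u=cv2.GaussianBlur(cv2.resize(b[t:d,a:c],None,fx=4,fy=4,interpolation=cv2.INTER_CUBIC),(k,k),0).min(2)
    m=(u>th).astype(np.uint8); n,l,st,ce=cv2.connectedComponentsWithStats(m); return [(round(ce[i][0]/4+a,1),round(ce[i][1]/4+t,1),round(st[i][4]/16,1)) for i in range(1,n) if st[i][4]>30]
print("bowl scene",bright("pics/scene6.png",(176,188,230,230),80))
print("tray scene",bright("pics/scene6.png",(295,115,378,172),110),"before",bright("pics/f0.png",(255,280,300,320),110))
print("tray w2", bright("pics/w2.png",(100,130,190,190),110))
# scoop interior in scene
Ps=P("scene"); L=scoop_now()[0]; print("scoop px",proj(Ps,[L,L+[0,.1,0],L+[.04,.05,0],L+[-.04,.05,0]]))
go([([.53,-.09,.06],-89.2,0),([.53,-.09,.004],-89.2,0)])
```

```text
32.65 [ 0.8468  0.9351 -1.4249] (array([ 0.5399, -0.1595,  0.1493]), array([-89.3471,   0.232 ,  -0.1906]))
scene []
side [(0.5, [267, 162, 37, 42]), (0.44, [268, 177, 53, 33])]
bowl scene [(np.float64(179.8), np.float64(191.5), np.float64(63.9)), (np.float64(226.8), np.float64(190.9), np.float64(41.4)), (np.float64(210.5), np.float64(211.8), np.float64(39.2)), (np.float64(198.2), np.float64(219.0), np.float64(162.9)), (np.float64(226.6), np.float64(225.1), np.float64(71.4)), (np.float64(179.1), np.float64(226.5), np.float64(48.1))]
tray scene [(np.float64(320.5), np.float64(120.5), np.float64(40.2)), (np.float64(334.6), np.float64(118.6), np.float64(11.5)), (np.float64(308.0), np.float64(124.4), np.float64(3.3)), (np.float64(374.8), np.float64(126.7), np.float64(15.8)), (np.float64(301.0), np.float64(126.6), np.float64(4.6)), (np.float64(372.3), np.float64(148.0), np.float64(3.1)), (np.float64(368.4), np.float64(149.5), np.float64(4.6)), (np.float64(355.3), np.float64(163.0), np.float64(288.5)), (np.float64(358.4), np.float64(153.5), np.float64(3.8)), (np.float64(295.9), np.float64(
[... 184 characters left out ...]
loat64(7.9))] before [(np.float64(265.7), np.float64(306.4), np.float64(472.0)), (np.float64(276.2), np.float64(297.7), np.float64(29.2))]
tray w2 [(np.float64(160.1), np.float64(144.5), np.float64(126.6)), (np.float64(120.4), np.float64(146.5), np.float64(153.9)), (np.float64(140.8), np.float64(146.2), np.float64(132.7)), (np.float64(142.7), np.float64(165.2), np.float64(118.2)), (np.float64(122.8), np.float64(166.1), np.float64(139.8)), (np.float64(161.0), np.float64(173.1), np.float64(138.3))]
scoop px [[241.4945 168.1729]
 [272.089  156.4716]
 [263.2223 171.5912]
 [250.9015 153.2475]]
call
  [0.473, -0.067, 0.594] [-0.002, -0.002, -0.001]
  [0.475, -0.067, 0.968] [-0.002, -0.002, -0.001]
```

Call:
{"fn": "step_arm", "kwargs": {
  "commands": [
    {"x":0.1,"y":-0.01,"z":0.08,"ax":0,"ay":0,"az":0,"hand":-1},
    {"x":0.22,"y":-0.03,"z":0.2,"ax":0,"ay":0,"az":0,"hand":-1},
    {"x":0.34,"y":-0.05,"z":0.36,"ax":0,"ay":0,"az":0,"hand":-1},
    {"x":0.44,"y":-0.06,"z":0.54,"ax":-0.002,"ay":-0.002,"az":0,"hand":-1},
    {"x":0.475,"y":-0.067,"z":0.72,"ax":-0.002,"ay":-0.002,"az":0,"hand":-1},
    {"x":0.475,"y":-0.067,"z":0.86,"ax":-0.002,"ay":-0.002,"az":0,"hand":-1},
    {"x":0.475,"y":-0.067,"z":0.95,"ax":-0.002,"ay":-0.002,"az":0,"hand":-1},
    {"x":0.475,"y":-0.067,"z":0.98,"ax":-0.002,"ay":-0.002,"az":0,"hand":-1}
  ]
}}

```text
t: 33.85
eef_pos: [0.5303, -0.0379, 0.0694]
ee_rot: [2.21, 2.224, -0.007]
force: [-0.1, 0.4, -1.8]
gripper_width: 0.187
grasp_force: 113.3
```

Run:
```python
from plan import *
s=bot.get_state(); print(s['t'],s['force'],scoop_now())
```

```text
33.85 [-0.1429  0.4047 -1.7854] (array([ 0.5285, -0.0893,  0.0005]), array([-89.3342,   0.0244,  -0.1114]))
```

Call:
{"fn": "step_arm", "kwargs": {
  "commands": [
    {"x":0,"y":0,"z":0.006,"ax":0,"ay":0,"az":0,"hand":-1},
    {"x":0,"y":0,"z":0.012,"ax":0,"ay":0,"az":0,"hand":-1},
    {"x":0,"y":0,"z":0.012,"ax":0,"ay":0,"az":0,"hand":1},
    {"x":0,"y":0,"z":0.012,"ax":0,"ay":0,"az":0,"hand":1},
    {"x":0,"y":0,"z":0.01,"ax":0,"ay":0,"az":0,"hand":1},
    {"x":0,"y":0,"z":-0.15,"ax":0,"ay":0,"az":0,"hand":1},
    {"x":0,"y":0,"z":-0.4,"ax":0,"ay":0,"az":0,"hand":1},
    {"x":0,"y":0,"z":-0.75,"ax":0,"ay":0,"az":0,"hand":1}
  ]
}}

```text
t: 34.85
eef_pos: [0.5297, -0.0374, 0.1832]
ee_rot: [2.211, 2.224, -0.007]
force: [-0.2, 0.5, -0.4]
gripper_width: 1.001
grasp_force: 0.0
```

Call:
{"fn": "step_arm", "kwargs": {
  "commands": [
    {"x":-0.12,"y":0.02,"z":-0.15,"ax":0,"ay":0,"az":0,"hand":1},
    {"x":-0.25,"y":0.04,"z":-0.3,"ax":0,"ay":0,"az":0,"hand":1},
    {"x":-0.4,"y":0.06,"z":-0.45,"ax":0,"ay":0,"az":0,"hand":1},
    {"x":-0.55,"y":0.08,"z":-0.55,"ax":0,"ay":0,"az":0,"hand":1},
    {"x":-0.7,"y":0.1,"z":-0.65,"ax":0,"ay":0,"az":0,"hand":1},
    {"x":-0.85,"y":0.12,"z":-0.7,"ax":0,"ay":0,"az":0,"hand":1},
    {"x":-1,"y":0.14,"z":-0.7,"ax":0,"ay":0,"az":0,"hand":1},
    {"x":-1,"y":0.14,"z":-0.7,"ax":0,"ay":0,"az":0,"hand":1}
  ]
}}

```text
t: 35.85
eef_pos: [0.5522, -0.1884, 0.2887]
ee_rot: [2.213, 2.22, -0.005]
force: [0.7, -0.4, -0.6]
gripper_width: 1.006
grasp_force: 0.0
```

Run:
```python
from plan import *
s=bot.get_state(); print(s['t'],s['force'],s['eef_pos'],s['gripper_width'])
Pw=P("wrist"); im=bot.get_image("wrist"); cv2.imwrite("pics/w7.png",im[:,:,::-1])
cs=proj(Pw,[.557,-.3,.02])[0]; print("bowl px",cs,"scoop",proj(Pw,[[.529,-.09,0],[.529,.01,0],[.488,-.04,0],[.57,-.04,0]]).round())
print([(round(d['score'],2),(np.array(d['extent'])*[512,384,512,384]).round().astype(int).tolist()) for d in bot.boxes_of("wrist","chip0")])
for n in("scene","side"): cv2.imwrite(f"pics/{n}8.png",bot.get_image(n)[:,:,::-1])
a,t=int(cs[0])-70,int(cs[1])-70; c=im[max(t,0):t+140,max(a,0):a+140]; g=cv2.resize(c,None,fx=3,fy=3,interpolation=cv2.INTER_CUBIC).min(2)
for th in(80,100,120,140):
    n,l,st,ce=cv2.connectedComponentsWithStats((cv2.GaussianBlur(g,(5,5),0)>th).astype(np.uint8)); print(th,[(round(ce[i][0]/3+max(a,0)),round(ce[i][1]/3+max(t,0)),st[i][4]//9) for i in range(1,n) if st[i][4]>90])
```

```text
35.85 [ 0.657  -0.4135 -0.5647] [ 0.5522 -0.1884  0.2887] 1.005520069410703
bowl px [254.6432 234.889 ] scoop [[233.  75.]
 [232. -16.]
 [199.  31.]
 [266.  31.]]
[(0.69, [263, 247, 15, 20]), (0.54, [240, 242, 16, 9]), (0.53, [248, 216, 12, 14]), (0.52, [251, 235, 15, 18]), (0.48, [274, 255, 18, 18]), (0.48, [248, 251, 11, 16])]
80 [(192, 225, np.int32(1605)), (229, 175, np.int32(914)), (273, 174, np.int32(670)), (249, 216, np.int32(180)), (254, 246, np.int32(687)), (296, 300, np.int32(20))]
100 [(249, 217, np.int32(135)), (245, 239, np.int32(241)), (262, 251, np.int32(332))]
120 [(249, 218, np.int32(84)), (251, 237, np.int32(91)), (239, 241, np.int32(97)), (257, 250, np.int32(187)), (274, 255, np.int32(80))]
140 [(248, 218, np.int32(39)), (251, 237, np.int32(68)), (239, 241, np.int32(65)), (251, 250, np.int32(61)), (263, 250, np.int32(77)), (274, 255, np.int32(52))]
```

The wrist view shows six separate chips in the bowl. I'll do a quick numeric check of the scoop, batten and bystanders, then hand in.

Run:
```python
from fit import *
def nw(f): b=cv2.imread(f).astype(int); return ((b[:,:,2]-b[:,:,0])<25).astype(np.float32)
v=[(P("side"),nw("pics/side8.png"),(235,195,292,248))]
print("flat scoop cost",cost(v,SC,Rt.from_euler('z',-89.3,degrees=True).as_matrix(),np.array([.529,-.0395,0])))
Pd=P("side"); bt=[box(-.095,.095,-.0225,.0225,0,.02)]
b=cv2.imread("pics/side8.png").astype(int)
s=sil(Pd,bt,Rt.from_euler('z',2.4,degrees=True).as_matrix(),np.array([.667,.181,0]))>.5; print("batten colour inside",b[s].mean(0),b[s].std(0))
a=cv2.absdiff(cv2.imread("pics/side0.png"),cv2.imread("pics/side8.png")).max(2); print("block/mallet diff",(a[140:250,150:200]>45).sum(),"chisel",(a[150:180,290:335]>45).sum())
c=cv2.absdiff(cv2.imread("pics/scene0.png"),cv2.imread("pics/scene8.png")).max(2); print("scene mallet/block/chisel",(c[205:280,270:355]>45).sum(),(c[200:245,105:168]>45).sum())
if True: print(bot.get_state()['t'])
```

```text
flat scoop cost 0.1867694
batten colour inside [115.83260154 135.47200878 145.38364435] [28.25035037 31.18909496 32.47754297]
block/mallet diff 0 chisel 0
scene mallet/block/chisel 0 0
36.05
```

```bash
python3 -c "
from station import bot
print(bot.job_done())"
```

```text
the job is handed in; nothing more can be done
None
```

The job is handed in at about 36 s: all six chips are in the bowl, the empty scoop was laid back on the bench, the batten is on the bench beside the tray, and the mallet, block and chisel show no change in the images.

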